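# Check the press plate's end under the loupe

## Task

Before the press seats any more diaphragm rims, the upper end of its aluminium plate must be looked at for burrs: stand the flat plate upright on one of its short thin ends on the round rubber pad of the inspection stand, and let go of it. Then take the loupe from its rest and hold it level, lens centred over the plate's upper end, with the lens at the height of the collar on the stand's post, touching neither plate nor post. Finish while holding the loupe still there, and leave the other things on the counter where they are.

Things in the scene. Friction and masses are not known exactly. Their poses are not given: they have to be found in the camera images.
- plate_centre (a point): centre of the loose aluminium press plate, a flat bright metal slab 70 x 44 x 16 mm (along its own x, y, z), 0.13 kg, with a round groove on one face. It starts lying flat (z up) on the riser, 35 mm above the counter; both its ends overhang the riser by 10 mm and both its sides by 9 mm. Its two short ends (44 x 16 mm, at x = +35 and -35 mm) are alike: either may be up
- riser: fixed wooden block 50 x 26 x 35 mm high (x, y, z) on which the plate lies; origin at the centre of its underside. Its yaw is nearly the plate's
- pad_centre (a point): centre of the top face of the round black rubber pad (90 mm across) on the fixed inspection stand, 14 mm above the counter; z up, x points to the post. The stand's dark foot is a disc 120 mm across with a tongue to the post; the pad fills its middle. The post is a steel rod 10 mm thick, its axis 85 mm from the pad's centre along x, reaching 185 mm above the counter
- stand: the same fixed inspection stand (foot, pad and post); origin on the counter under the pad's centre, x towards the post
- focus_mark (a point): centre of the dark collar, 24 mm across and 10 mm high, fixed on the stand's post; a small pointer reaches 21 mm from the post's axis towards the pad. Its mid-height is the focal height for the middle of the lens (different each time, 115 to 165 mm above the counter); z up
- collar: the same collar on the post; origin at its centre
- lens_centre (a point): centre of the round lens of the loupe, half-way up its frame. The loupe is a steel ring 64 mm across outside and 16 mm thick with a clear lens, and a straight black handle 14 mm wide and 16 mm thick, its sides upright, that runs along -x from the ring to 126 mm from the lens centre. z is the lens axis, up at the start; 0.09 kg. It starts lying level on its rest
- loupe_grip (a point): point on the loupe's handle, half-way up and in the middle of its width, 75 mm along -x from the lens centre: here the handle hangs free above the rest's base with 24 mm of room below it; same axes as lens_centre
- loupe: the whole loupe; origin under the lens centre at the level of its underside, axes as lens_centre
- plate: the whole plate; origin at the centre of the face that starts underneath, axes as plate_centre
- rest: fixed wooden loupe rest, 165 x 44 mm, base 6 mm thick, with two blocks up to 30 mm above the counter: one under the ring (45 mm long), one under the handle's far end (14 mm long); origin on the counter 55 mm behind the lens centre, axes as the loupe's
- bell_chestpiece: bystander: chrome bell chestpiece, 37 mm across, 27 mm high with a short side tube; origin at its underside
- diaphragm_chestpiece: bystander: black plastic diaphragm chestpiece, 45 mm across, 23 mm high with a short side tube; origin at its underside
- tuning_fork: bystander: steel tuning fork 160 mm long, 24 mm wide, 8 mm high, lying along its x; origin near its middle, underside
- snap_rim: bystander: flat steel ring 46 mm across, 6 mm high; origin at its underside
- ear_tip1: bystander: grey ear tip 14 mm across, 13 mm high, in the white tray (90 x 70 x 16 mm); origin at its underside
- ear_tip2: bystander: the second such ear tip, in the same tray
Not all that is in view belongs to the job. Leave any green or red look-alike of the stand alone. There is more than one size of the plate; the job needs the smaller.

How it is judged:
On the way, in this order (a step that is already met when the one before it is completed fails the run):
1. the plate stands upright on a short end on the rubber pad, released (angle between the x axis of plate_centre and the z axis of pad_centre, either way round below 0.1 rad and horizontal distance between plate_centre and pad_centre below 0.032 m and z of plate_centre in the frame of pad_centre between 0.03 and 0.039 m and contact force between the fingers and plate below 0.1 N and linear speed of plate below 0.02 m/s), for 0.3 s.
2. the loupe is held clear of its rest (contact force between the fingers and loupe above 1 N and contact force between loupe and rest below 0.1 N and height (world z) of lens_centre above 0.06 m), for 0.2 s.
At the end, for the whole second after the job is handed in: Plate upright on a short end on the pad (within 0.1 rad, 32 mm of the pad centre), released. Loupe held still by the gripper, touching nothing else: lens within 8 mm of the collar height, 15 mm sideways of the plate centre, level within 0.12 rad (all of step 1 and z of lens_centre in the frame of focus_mark between -0.008 and 0.008 m and horizontal distance between lens_centre and plate_centre below 0.015 m and angle between lens_centre's own z axis and vertical below 0.12 rad and contact force between the fingers and loupe above 1 N and linear speed of loupe below 0.02 m/s and contact force between loupe and plate below 0.1 N and contact force between loupe and stand below 0.1 N and contact force between loupe and collar below 0.1 N and contact force between loupe and rest below 0.1 N and contact force between loupe and riser below 0.1 N); the arm keeps its last pose, push and grip.
It fails at once if a bystander is pushed more than 30 mm from its place (distance of any of bell_chestpiece, diaphragm_chestpiece, tuning_fork, snap_rim, ear_tip1, ear_tip2 from where it was at the start of the episode above 0.03 m).
It also fails if it takes over 72 s, if anything falls off the work surface, if the arm or the gripper's body presses on something with over 40 N, if the wrist force passes 120 N, or if a joint passes its speed limit or range.

## Robot

A 7-joint arm with a two-finger parallel gripper is mounted at the origin on the work surface. World frame = base frame: x ahead of the robot, y to its left, z up, the work surface at z = 0. Lengths are in m, angles in rad, forces in N, time in s.
With the tool pointing down it reaches from about 0.4 to 0.85 m from the base axis. Payload 10.4 kg.
Tool frame: the origin (TCP) lies at the very end of the fingers, on their centre line; the grasp point (between the pads) lies r.hold_point_z behind it (r.hold_point_z is the distance from the TCP to the grasp point, in m); z points along the fingers, y is the direction in which the jaws open and shut (so a half turn about z gives the same grasp; the last joint's range is limited). The gripper opens to 87 mm and grips with 3 to 60 N. Pads are 19 mm wide; open, the fingers measure 117 mm over their backs; the gripper's body (75 mm by 190 mm) begins 51 mm behind the grasp point.
Start: joints at [-1.146, 0.332, -0.065, 1.46, 0.022, 1.35, -0.088], TCP at [0.271, 0.563, 0.187] pointing down, gripper open.
Joint ranges: [-2.6, 2.6], [-0.5, 2.12], [-1.47, 1.34], [0.16, 2.42], [-1.27, 4.41], [0.06, 2.06], [-2.6, 2.6]. Speed limits (rad/s): [2.22, 2.22, 2.79, 2.79, 3.14, 3.14, 3.14].

## Interface

Orientations are given as a unit quaternion [x, y, z, w].
In Python, from bench import r gives the robot as it stands.
- The arm moves only by the tool send_rows, never from a script. Its argument "commands" is a list of rows, each a list of 7 numbers: the shift along the world's x, y, z normalised to -1 to 1, where 1 is 0.03 m, then the turn, a rotation vector about the world's x, y, z normalised to -1 to 1, where 1 is 5 degrees, then the gripper command: -1 is fully open, 1 is shut, values between are in proportion. In form: [[tx, ty, tz, ax, ay, az, jaw], ...]. A call has 1 to 10 rows; each row shifts and turns the pose as measured when the row begins; what a row does not reach is not made up. A row lasts 1/12 s, in which the tool goes at most 41.7 mm and 7.16 degrees, less where a joint would pass 70% of its speed; a pose out of reach is approached as far as the arm can. A call with a number of a shift or a turn outside -1 to 1 is refused whole. A call with a gripper value outside its range is refused whole. The fingers move at their own pace and stop on an object; "grip_force" is the grip in N (left out, the last holds). Time passes only in rows, so rows that do not move let the fingers close. It gives the time, the measured TCP pose, the force and the opening at its end, in the units of the state.
- r.read_state(): the state, without advancing time (a new reading comes with each control period).
- r.camera(name): name is "scene" or "top" or "wrist"; returns the picture (480x640x3 uint8, blue, green, red); there is no depth.
- r.calibration(name): a dict with "K" (3x3 intrinsics, pixels), "dist" ([k1, k2, p1, p2, k3] as OpenCV has them; the pictures are not rectified), "R" (3x3) and "t" (3): a world point X has camera coordinates R X + t; the wrist camera has in their place "mount" (4x4, takes a point from camera to tool coordinates, whose origin is the TCP and whose axes are the flange's). Camera axes: x right, y down, z forward; pixel columns grow to the right and rows downward; lengths in m; the calibration is good to about 2 mm. A picture is of the moment at which its call begins: read the wrist's pose just before it. calibration takes no time and is no camera call.
- r.close_job(): hands the job in, once; it reports no verdict.
The state is a dict: "time": time; "joint_positions": joint angles; "joint_vel": joint speeds; "joint_torque": joint torques, N m; "ee_pos": TCP position; "eef_rot": TCP orientation; "ft_force": force on the tool from outside, world axes, zero at the start; "torque": the same for the moment, N m; "width": finger opening in m.
Only numpy, scipy, OpenCV 4.12 (cv2) and the standard library are available. Lean on these libraries where they do the work, as an engineer would, in place of code of your own. Each camera call takes 0.05 s, during which the arm holds its last target.

## Working session

There is one attempt and no reset: what is moved stays moved. The work goes in short steps, Python scripts to look and compute and a tool call to move; the robot and the scene stay as the last step left them, time stands still between calls to the robot, and variables do not carry over. Pictures are saved under pics/ and viewed, and the job is handed in when it is done.

Besides the shell and the picture viewer there is one more tool, called after "Call:" by a JSON object that holds its "fn" and its "kwargs". send_rows: Moves the arm, as the interface text tells. Scaled input: -1 to 1 covers 0.03 m each way for a shift and 5 degrees each way for a turn. Its arguments: {"type":"object","properties":{"commands":{"type":"array"},"grip_force":{"type":"number"}},"required":["commands"]}

```bash
ls; mkdir -p pics; python3 - <<'E'
from bench import r
import cv2,numpy as np
s=r.read_state(); print({k:np.round(v,4) for k,v in s.items()}, r.hold_point_z)
for n in ("scene","top","wrist"):
    im=r.camera(n); cv2.imwrite(f"pics/{n}0.png",im)
    c=r.calibration(n); print(n,{k:np.round(v,4).tolist() for k,v in c.items()})
E
```

```text
pics
{'time': np.float64(0.0), 'joint_positions': array([-1.1456,  0.3329, -0.0647,  1.4609,  0.0216,  1.3499, -0.0885]), 'joint_vel': array([ 0.0014,  0.001 , -0.0012, -0.0003, -0.0001, -0.0004,  0.0011]), 'joint_torque': array([ 0.00000e+00, -6.23268e+01,  2.47000e-02, -3.89899e+01,
       -6.13000e-02,  3.98000e-02,  1.00000e-04]), 'ee_pos': array([0.2704, 0.563 , 0.1865]), 'eef_rot': array([ 2.22e-01,  9.75e-01, -7.00e-04, -1.00e-04]), 'ft_force': array([ 0.1691, -0.1455, -0.1339]), 'torque': array([-0.0479, -0.0139, -0.0579]), 'width': np.float64(0.0869)} 0.0187
scene {'K': [[443.7975, 0.0, 314.8375], [0.0, 443.7975, 235.8651], [0.0, 0.0, 1.0]], 'dist': [-0.0674, 0.0, 0.0, 0.0, 0.0], 'R': [[-0.7761, 0.6306, -0.0026], [0.5401, 0.6626, -0.5189], [-0.3255, -0.4041, -0.8548]], 't': [0.4438, -0.2056, 1.089]}
top {'K': [[597.1569, 0.0, 326.3593], [0.0, 597.1569, 236.6235], [0.0, 0.0, 1.0]], 'dist': [-0.0642, 0.0, 0.0, 0.0, 0.0], 'R': [[0.0122, -0.9999, -0.0045], [-0.9956, -0.0118, -0.093], [0.0929, 0.0056, -0.9957]], 't': [-0.0471, 0.5203, 1.3003]}
wrist {'K': [[358.3661, 0.0, 316.6644], [0.0, 358.3661, 237.7675], [0.0, 0.0, 1.0]], 'dist': [-0.0559, 0.0, 0.0, 0.0, 0.0], 'mount': [[-0.0009, -0.9533, -0.3021, 0.0838], [1.0, -0.0012, 0.0006, -0.0001], [-0.0009, -0.3021, 0.9533, -0.1969], [0.0, 0.0, 0.0, 1.0]]}
```

View pics/scene0.png

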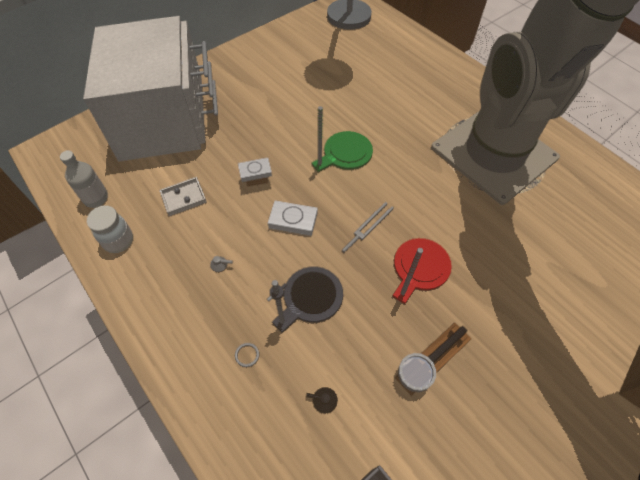

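View pics/top0.png

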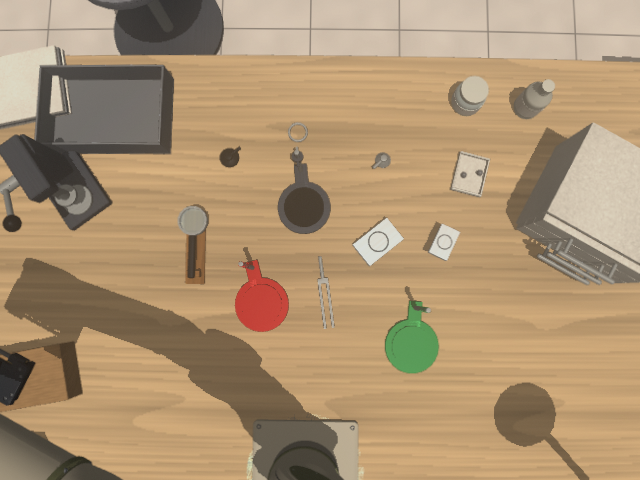

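View pics/wrist0.png

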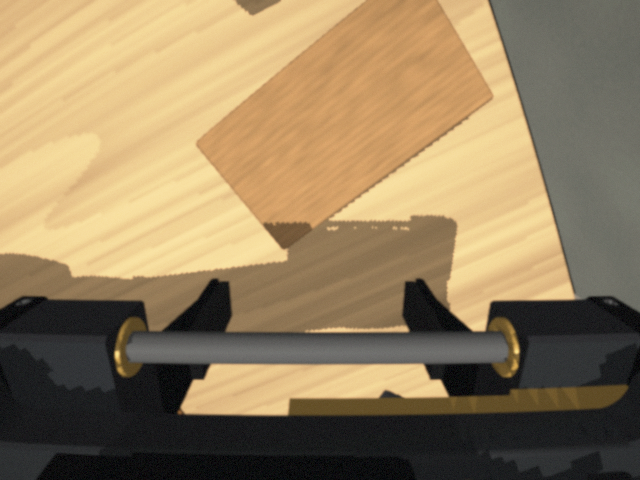

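The scene view shows the small plate near (255,168), the dark stand at (313,293) and the loupe at (417,372). In the top view they are at (445,241), (303,207) and (193,220). I'll zoom in on the top view and measure there.

```bash
cat > h.py <<'E'
from bench import r
import cv2,numpy as np
from scipy.spatial.transform import Rotation as Ro
def ray(n,px,st=None):
    c=r.calibration(n); p=cv2.undistortPoints(np.array(px,float).reshape(-1,1,2),np.array(c["K"]),np.array(c["dist"])).reshape(-1,2)
    d=np.c_[p,np.ones(len(p))]
    if n=="wrist":
        M=np.array(c["mount"]);R=Ro.from_quat(st["eef_rot"]).as_matrix()
        o=R@M[:3,3]+st["ee_pos"]; return o,(R@M[:3,:3]@d.T).T
    R=np.array(c["R"]);t=np.array(c["t"]); return -R.T@t,(R.T@d.T).T
def onz(n,px,z,st=None):
    o,d=ray(n,px,st); z=np.broadcast_to(z,len(d)); return o+d*((z-o[2])/d[:,2])[:,None]
def two(n1,p1,n2,p2):
    o1,d1=ray(n1,[p1]);o2,d2=ray(n2,[p2]);d1=d1[0];d2=d2[0]
    A=np.c_[d1,-d2];s=np.linalg.lstsq(A,o2-o1,rcond=None)[0]
    a=o1+d1*s[0];b=o2+d2*s[1];return (a+b)/2,np.linalg.norm(a-b)
def proj(n,X):
    c=r.calibration(n);return cv2.projectPoints(np.array(X,float).reshape(-1,3),cv2.Rodrigues(np.array(c["R"]))[0],np.array(c["t"]),np.array(c["K"]),np.array(c["dist"]))[0].reshape(-1,2)
E
python3 - <<'E'
from h import *
im=cv2.imread("pics/top0.png")
def crop(n,x,y,w,h,k,o):
    i=cv2.imread(f"pics/{n}0.png")[y:y+h,x:x+w]; return cv2.resize(i,None,fx=k,fy=k,interpolation=cv2.INTER_CUBIC)
a=crop("top",410,200,80,75,5,"");b=crop("top",260,140,80,100,5,"");
cv2.imwrite("pics/c1.png",np.hstack([cv2.copyMakeBorder(a,0,125,0,0,0),b]))
a=crop("scene",225,140,80,75,5,"");b=crop("scene",255,265,100,75,4,"")
cv2.imwrite("pics/c2.png",np.hstack([a[:300],b[:300]]))
a=crop("top",165,190,60,100,5,"");cv2.imwrite("pics/c3.png",a)
E
```

```text
(no output)
```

View pics/c1.png

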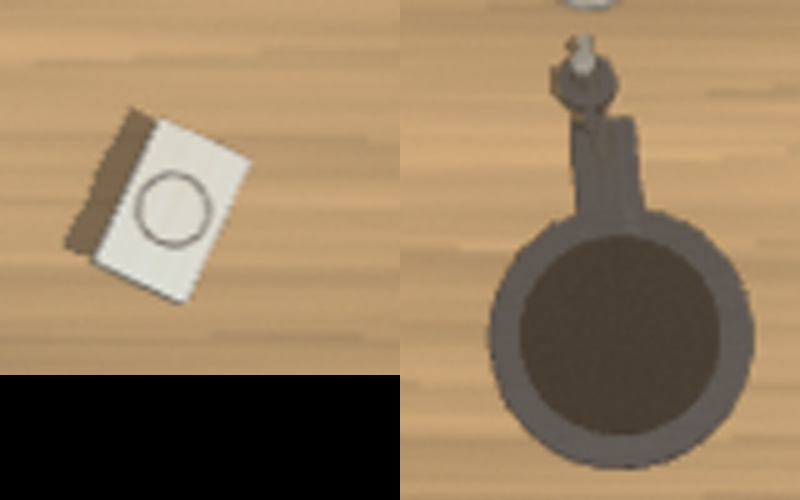

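View pics/c2.png

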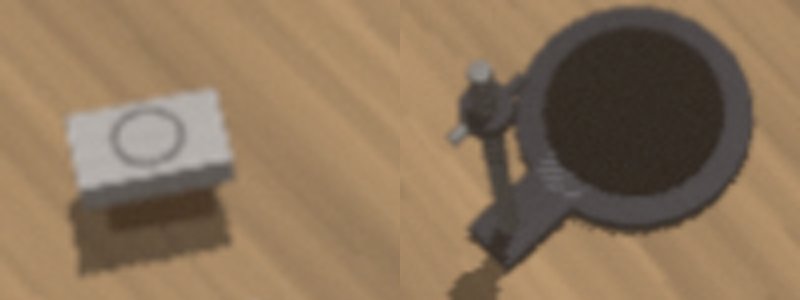

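View pics/c3.png

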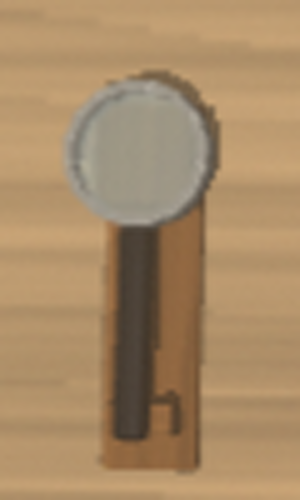

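```bash
python3 - <<'E'
from h import *
t=cv2.imread("pics/top0.png");s=cv2.imread("pics/scene0.png")
def big(mask,win):
    x,y,w,h=win;m=np.zeros_like(mask);m[y:y+h,x:x+w]=mask[y:y+h,x:x+w]
    cs=cv2.findContours(m,cv2.RETR_EXTERNAL,cv2.CHAIN_APPROX_NONE)[0];return max(cs,key=cv2.contourArea)
# plate top
g=t.min(2);c=big((g>180).astype(np.uint8)*255,(420,215,50,55));b=cv2.minAreaRect(c);print("rect",b)
P=onz("top",cv2.boxPoints(b),0.051);print("plate",P.round(4),P.mean(0))
print(np.linalg.norm(np.diff(P,axis=0),axis=1))
# scene plate top corners check
C=(np.array([[68,115],[217,90],[232,165],[80,190]])/5+[225,140]);Q=onz("scene",C,0.051);print("plate scene",Q.round(4),Q.mean(0))
# pad
for n,im,win in(("top",t,(280,185,50,45)),("scene",s,(285,265,65,60))):
    c=big((im.max(2)<70).astype(np.uint8)*255,win)
    W=onz(n,c.reshape(-1,2),0.014);e,rad=cv2.minEnclosingCircle(W[:,:2].astype(np.float32));A=np.c_[2*W[:,:2],np.ones(len(W))];f=np.linalg.lstsq(A,(W[:,:2]**2).sum(1),rcond=None)[0];print(n,"pad",e,rad,f[:2],np.sqrt(f[2]+f[:2]@f[:2]))
# collar / post top
print("collar",two("top",(297,157),"scene",(276.2,291.2)))
print("posttop",two("top",((585-400)/5+260,40/5+140),"scene",(480/4-100+255,72/4+265)))
# loupe ring
c=big((np.abs(t.astype(int).max(2)-t.min(2))<28).astype(np.uint8)*255,(172,200,42,40))
(e,rad)=cv2.minEnclosingCircle(c);print("ring px",e,rad)
print("ring",onz("top",[e],0.046),onz("top",[e],0.038))
print("handle ends",onz("top",np.array([[138,228],[128,438]])/5+[165,190],0.046))
E
```

```text
rect ((444.0876770019531, 241.7408905029297), (19.02984619140625, 30.99146270751953), 25.01689338684082)
plate [[ 0.488  -0.2639  0.051 ]
 [ 0.5497 -0.2928  0.051 ]
 [ 0.5325 -0.3305  0.051 ]
 [ 0.4709 -0.3014  0.051 ]] [ 0.51026552 -0.29715247  0.051     ]
[0.06812828 0.04137311 0.06808742]
plate scene [[ 0.5273 -0.3301  0.051 ]
 [ 0.4659 -0.299   0.051 ]
 [ 0.4867 -0.2589  0.051 ]
 [ 0.5475 -0.2904  0.051 ]] [ 0.50684176 -0.29461956  0.051     ]Traceback (most recent call last):
  File "<stdin>", line 14, in <module>
  File "<stdin>", line 5, in big
ValueError: max() iterable argument is empty
```

```bash
python3 - <<'E'
from h import *
t=cv2.imread("pics/top0.png");s=cv2.imread("pics/scene0.png")
print(t[207,303],t[207,280],s[293,313],s[320,313],t[207,193],t[150,350])
def big(mask,win):
    x,y,w,h=win;m=np.zeros_like(mask);m[y:y+h,x:x+w]=mask[y:y+h,x:x+w]
    cs=cv2.findContours(m,cv2.RETR_EXTERNAL,cv2.CHAIN_APPROX_NONE)[0];return max(cs,key=cv2.contourArea)
for n,im,win in(("top",t,(270,180,66,56)),("scene",s,(283,265,65,60))):
    x=im.astype(int); thr=(x[207,303] if n=="top" else x[293,313]).max(); thr2=(x[207,280] if n=="top" else x[316,313]).max()
    print(thr,thr2)
    c=big((im[:,:,0]<(int(im[207,303,0])+int(im[207,281,0]))/2 if n=="top" else im[:,:,0]<(int(im[293,313,0])+int(im[316,313,0]))/2).astype(np.uint8)*255,win)
    W=onz(n,c.reshape(-1,2),0.014)
    A=np.c_[2*W[:,:2],np.ones(len(W))];f=np.linalg.lstsq(A,(W[:,:2]**2).sum(1),rcond=None)[0];print(n,"pad",f[:2],np.sqrt(f[2]+f[:2]@f[:2]))
print("collar",two("top",(297,157),"scene",(276.2,291.2)))
print("posttop",two("top",((585-400)/5+260,40/5+140),"scene",(480/4-100+255,72/4+265)))
c=big((np.abs(t.astype(int).max(2)-t.min(2))<28).astype(np.uint8)*255,(172,200,42,40))
(e,rad)=cv2.minEnclosingCircle(c);print("ring px",e,rad)
print("ring",onz("top",[e],0.046),onz("top",[e],0.038))
print("handle ends",onz("top",np.array([[138,228],[128,438]])/5+[165,190],0.046))
E
```

```text
[49 62 72] [83 89 96] [36 45 53] [70 71 76] [139 151 158] [115 159 194]
72 96
top pad [0.58900941 0.01125724] 0.044132261502718644
53 81
scene pad [0.58629045 0.01175512] 0.044472018247641125
collar (array([0.67060007, 0.02028607, 0.15134204]), np.float64(0.000497516202969309))
posttop (array([0.67555656, 0.02138883, 0.19297443]), np.float64(0.009895146329652004))
ring px (192.0, 222.5) 16.77060890197754
ring [[0.54645499 0.25441035 0.046     ]] [[0.54737223 0.25627732 0.038     ]]
handle ends [[0.51758843 0.25211424 0.046     ]
 [0.42570118 0.25354495 0.046     ]]
```

Call:
{"fn": "send_rows", "kwargs": {"commands": [[0.3, -0.5, 1, 0, 0, -1, -1], [0.3, -1, 1, 0, 0, -1, -1], [0.3, -1, 1, 0, 0, -1, -1], [0.3, -1, 1, 0, 0, -1, -1], [0.3, -1, 0, 0, 0, -1, -1], [0.3, -1, 0, 0, 0, -1, -1], [0.3, -1, 0, 0, 0, -1, -1], [0.3, -1, 0, 0, 0, -1, -1], [0.3, -1, 0, 0, 0, -1, -1], [0.3, -1, 0, 0, 0, -1, -1]]}}

```text
time: 0.98
ee_pos: [0.3558, 0.2703, 0.3051]
eef_rot: [0.624, 0.782, -0.002, -0.005]
ft_force: [0.3, 0.9, 0.5]
width: 0.087
```

```bash
cat > st.py <<'E'
from h import *
import json
s=r.read_state()
open("log.txt","a").write(json.dumps({k:np.array(v).tolist() for k,v in s.items()})+"\n")
Rm=Ro.from_quat(s["eef_rot"]).as_matrix()
print("t",round(float(s["time"]),2),"p",np.round(s["ee_pos"],4),"x",Rm[:,0].round(3),"y",Rm[:,1].round(3),"z",Rm[:,2].round(3),"j",np.round(s["joint_positions"],3),"w",round(float(s["width"]),4),"f",np.round(s["ft_force"],1))
E
python3 st.py; python3 - <<'E'
from h import *
for n,p in(("red pad",(262,304)),("green pad",(412,346))):print(n,onz("top",[p],0.014))
print("red posttop",two("top",(246,252),"scene",(420,252)));print("green",two("top",(408,291),"scene",(320,108)))
P=np.array([[353,242],[389,219],[404,240],[368,264]]);print("big plate",onz("top",P,0.03).round(3))
print("fork",onz("top",[(320,258),(332,327),(325,327)],0.005).round(3))
E
```

```text
t 0.98 p [0.3558 0.2703 0.3051] x [-0.222  0.975  0.006] y [ 0.975  0.222 -0.009] z [-0.01   0.003 -1.   ] j [-0.919 -0.107  0.16   1.7    0.007  1.552 -0.536] w 0.087 f [0.3 0.9 0.5]
red pad [[0.37014193 0.10002355 0.014     ]]
green pad [[ 0.28196653 -0.23244017  0.014     ]]
red posttop (array([0.46651213, 0.12230067, 0.20047036]), np.float64(0.02395499120478804))
green (array([ 0.40172813, -0.19346243,  0.23945297]), np.float64(0.0005532939469531014))
big plate [[ 0.509 -0.1    0.03 ]
 [ 0.561 -0.179  0.03 ]
 [ 0.515 -0.212  0.03 ]
 [ 0.461 -0.133  0.03 ]]
fork [[ 0.474 -0.027  0.005]
 [ 0.321 -0.056  0.005]
 [ 0.321 -0.04   0.005]]
```

Call:
{"fn": "send_rows", "kwargs": {"commands": [[0.3, -1, 0, 0, 0, -1, -1], [0.3, -1, 0, 0, 0, -1, -1], [0.3, -1, 0, 0, 0, -1, -1], [0.3, -1, 0, 0, 0, -1, -1], [0.3, -1, 0, 0, 0, -1, -1], [0.3, -1, 0, 0, 0, -1, -1], [0.3, -1, 0, 0, 0, -1, -1], [0.3, -1, 0, 0, 0, -1, -1], [0.3, -1, 0, 0, 0, -1, -1], [0.3, -1, 0, 0, 0, -1, -1]]}}

```text
time: 1.82
ee_pos: [0.4458, -0.0468, 0.3046]
eef_rot: [0.905, 0.424, 0.002, -0.006]
ft_force: [0.4, -0.7, 0.5]
width: 0.0871
```

```bash
python3 st.py
```

```text
t 1.82 p [ 0.4458 -0.0468  0.3046] x [0.64  0.769 0.009] y [ 0.769 -0.64  -0.01 ] z [-0.002  0.013 -1.   ] j [-0.569 -0.147  0.522  1.716  0.06   1.555 -0.746] w 0.0871 f [ 0.4 -0.7  0.5]
```

Call:
{"fn": "send_rows", "kwargs": {"commands": [[0.2, -1, -0.3, 0, 0, -1, -1], [0.2, -1, -0.3, 0, 0, -1, -1], [0.2, -1, -0.3, 0, 0, -1, -1], [0.2, -1, -0.3, 0, 0, -1, -1], [0.2, -1, -0.3, 0, 0, -1, -1], [0.2, -0.5, -0.3, 0, 0, -1, -1], [0.2, -0.5, -0.3, 0, 0, -1, -1], [0, 0, 0, 0, 0, -1, -1], [0, 0, 0, 0, 0, -1, -1], [0, 0, 0, 0, 0, -1, -1]]}}

```text
time: 2.65
ee_pos: [0.4857, -0.2458, 0.2378]
eef_rot: [1.0, -0.027, 0.004, -0.002]
ft_force: [0.1, -0.1, -0.2]
width: 0.087
```

```bash
python3 st.py
```

```text
t 2.65 p [ 0.4857 -0.2458  0.2378] x [ 0.999 -0.053  0.007] y [-0.053 -0.999 -0.004] z [ 0.008  0.004 -1.   ] j [-0.352  0.142  0.829  1.639 -0.112  1.402 -1.133] w 0.087 f [ 0.1 -0.1 -0.2]
```

Call:
{"fn": "send_rows", "kwargs": {"commands": [[0.3, -0.8, 0, 0, 0, -1, -1], [0.3, -0.8, 0, 0, 0, -1, -1], [0, 0, 0, 0, 0, -1, -1], [0, 0, 0, 0, 0, -1, -1], [0, 0, 0, 0, 0, -0.4, -1]]}}

```text
time: 3.07
ee_pos: [0.5038, -0.2952, 0.2362]
eef_rot: [0.974, -0.228, 0.003, -0.001]
ft_force: [0.0, 0.8, 0.6]
width: 0.0868
```

```bash
python3 st.py; cat > kin.py <<'E'
import numpy as np,json,itertools
from scipy.optimize import least_squares
from scipy.spatial.transform import Rotation as Ro
def fk(q,p,sg,R0=None):
    b=p[7] if len(p)>7 else 0
    axes=['z','y','z','y','z','y','z']
    offs=[[0,0,p[0]],[0,0,0],[p[4],0,p[1]],[p[5],0,0],[0,0,p[2]],[p[6],0,0],[0,0,p[3]]]
    R=np.eye(3);T=np.zeros(3)
    # base offset then joints, offset after joint
    T=np.array([0,0,p[0]])
    seq=[([0,0,0]),([p[4],0,p[1]]),([0,0,0]),([p[5],0,p[2]]),([0,0,0]),([p[6],0,0]),([0,0,p[3]])]
    for i,a in enumerate(axes):
        R=R@Ro.from_euler(a,sg[i]*q[i]).as_matrix();T=T+R@np.array(seq[i])
    return T,R
if __name__=="__main__":
    D=[json.loads(l) for l in open("log.txt")]
    best=[]
    for s in itertools.product([1,-1],repeat=4):
        sg=[s[0],1,s[1],1,s[2],1,s[3]]
        f=lambda p:np.concatenate([fk(d["joint_positions"],p[:7],sg)[0]-d["ee_pos"] for d in D])
        for yaw in (0,):
            S=least_squares(f,[.36,.42,.4,.3,0,0,0]);
        # orientation consistency: R_meas = R_fk * Rc
        C=[fk(d["joint_positions"],S.x,sg)[1].T@Ro.from_quat(d["eef_rot"]).as_matrix() for d in D]
        sp=max(np.linalg.norm(c-C[0]) for c in C)
        best.append((np.abs(S.fun).max(),sp,sg,S.x.round(3),C[0].round(2).tolist()))
    best.sort(key=lambda x:x[0]+x[1])
    for b in best[:3]:print(b)
E
python3 kin.py
```

```text
t 3.07 p [ 0.5038 -0.2952  0.2362] x [ 0.896 -0.443  0.006] y [-0.443 -0.896 -0.004] z [ 0.007  0.001 -1.   ] j [-0.283  0.283  0.913  1.543 -0.231  1.421 -1.386] w 0.0868 f [0.  0.8 0.6]
(np.float64(0.01800023144514329), np.float64(1.0348835173939397e-15), [-1, 1, -1, 1, -1, 1, -1], array([-1.934,  0.515,  0.549, -1.774, -0.04 ,  0.03 ,  0.012]), [[0.0, -1.0, -0.0], [1.0, 0.0, -0.0], [0.0, -0.0, 1.0]])
(np.float64(0.02084572231220988), np.float64(0.6596815027959251), [-1, 1, -1, 1, 1, 1, -1], array([-0.177,  0.407,  0.601, -0.063, -0.071, -0.038,  0.046]), [[0.0, -1.0, -0.01], [1.0, 0.0, -0.01], [0.01, -0.01, 1.0]])
(np.float64(0.12324454947300315), np.float64(1.6795504637764007), [1, 1, -1, 1, -1, 1, -1], array([39.348, -0.596,  0.424, 39.923, -0.048, -1.487,  0.276]), [[0.96, 0.26, -0.01], [-0.26, 0.96, -0.02], [0.0, 0.02, 1.0]])
```

```bash
python3 - <<'E'
from h import *
s=r.read_state();im=r.camera("wrist");cv2.imwrite("pics/w1.png",im)
np.savez("w1.npz",**{k:np.array(v) for k,v in s.items()})
E
```

```text
(no output)
```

View pics/w1.png

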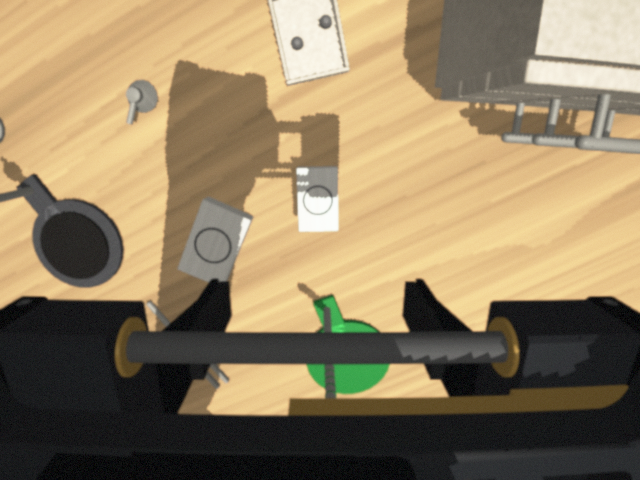

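```bash
python3 - <<'E'
from h import *
s=dict(np.load("w1.npz"))
C=[(297,167),(338.5,167),(339.5,231),(299,231.5)]
P=onz("wrist",C,0.051,s);print(P.round(4),P.mean(0).round(4)); d=P[0]-P[3];d2=P[1]-P[2];print(np.degrees(np.arctan2(d[1],d[0])),np.degrees(np.arctan2(d2[1],d2[0])),np.linalg.norm(d),np.linalg.norm(P[1]-P[0]))
e=P[1]-P[0];print(np.degrees(np.arctan2(e[1],e[0]))+90)
E
cat > kin2.py <<'E'
import numpy as np,json
from scipy.optimize import least_squares
from scipy.spatial.transform import Rotation as Ro
SG=[-1,1,-1,1,-1,1,-1];AX='zyzyzyz'
Rc=np.array([[0,-1,0],[1,0,0],[0,0,1.]])
def fk(q,p):
    R=np.eye(3);T=np.array([0,0,p[0]])
    o=[[0,0,0],[0,p[1],0],p[2:5],[0,p[5],0],p[6:9],p[9:12],[0,0,p[12]]]
    o=[[0,p[1],0],p[2:5],[0,p[5],0],p[6:9],[0,p[13],0],p[9:12],[0,0,p[12]]]
    for i in range(7):
        R=R@Ro.from_euler(AX[i],SG[i]*q[i]).as_matrix();T=T+R@np.array(o[i])
    return T,R@Rc
P0=np.array([.36,0,0,0,.42,0,0,0,.4,0,0,0,.3,0])
def fit(w=1e-3):
    D=[json.loads(l) for l in open("log.txt")]
    f=lambda p:np.concatenate([np.concatenate([fk(d["joint_positions"],p)[0]-d["ee_pos"] for d in D]),w*(p-P0)])
    S=least_squares(f,P0);return S.x,np.abs(S.fun[:-14]).max()
if __name__=="__main__":
    p,e=fit();print(p.round(4),e)
E
python3 kin2.py
```

```text
[[ 0.5507 -0.2941  0.051 ]
 [ 0.5313 -0.3333  0.051 ]
 [ 0.4673 -0.3042  0.051 ]
 [ 0.4867 -0.2636  0.051 ]] [ 0.509  -0.2988  0.051 ]
-25.44961398278099 -24.455517180662806 0.07092845137623612 0.04380186654830959
-26.31824410015001
[ 2.613e-01 -1.090e-02  0.000e+00 -1.090e-02  4.485e-01 -1.180e-02
 -1.000e-04 -1.180e-02  4.900e-01 -0.000e+00 -2.000e-04  4.520e-02
  3.452e-01 -2.000e-04] 6.311995720154062e-06
```

Call:
{"fn": "send_rows", "kwargs": {"commands": [[0, 0, 0, 0.44, 0.9, 0, -1], [0, 0, 0, 0.44, 0.9, 0, -1], [0, 0, 0, 0.44, 0.9, 0, -1], [0, 0, 0, 0.44, 0.9, 0, -1]]}}

```text
time: 3.45
ee_pos: [0.5018, -0.292, 0.239]
eef_rot: [0.959, -0.221, -0.169, -0.046]
ft_force: [0.8, -0.1, 0.9]
width: 0.0869
```

```bash
python3 st.py;python3 kin2.py
```

```text
t 3.45 p [ 0.5018 -0.292   0.239 ] x [ 0.845 -0.409 -0.345] y [-0.441 -0.898 -0.014] z [-0.304  0.164 -0.939] j [-0.031  0.638  0.841  1.172 -0.378  1.859 -1.287] w 0.0869 f [ 0.8 -0.1  0.9]
[ 2.582e-01 -1.090e-02  0.000e+00 -1.090e-02  4.486e-01 -1.180e-02
  0.000e+00 -1.180e-02  4.900e-01 -0.000e+00 -2.000e-04  4.360e-02
  3.436e-01 -2.000e-04] 2.7137493519013844e-07
```

```bash
cat > ik.py <<'E'
from kin2 import *
LO=np.array([-2.6,-.5,-1.47,.16,-1.27,.06,-2.6])+.04;HI=np.array([2.6,2.12,1.34,2.42,4.41,2.06,2.6])-.04
p,_=fit()
def ik(T,R,seeds):
    out=[]
    for q0 in seeds:
        f=lambda q:(lambda a:np.concatenate([(a[0]-T)*5,Ro.from_matrix(a[1]@R.T).as_rotvec(),1e-4*(q-q0)]))(fk(q,p))
        S=least_squares(f,np.clip(q0,LO+1e-3,HI-1e-3),bounds=(LO,HI))
        if np.abs(S.fun[:6]).max()<2e-3: out.append(S.x)
    return out
def tool(az,lean,flip=False):
    # az: azimuth of pointing when lean>0 (deg). camera side (tool x) up when lean>0
    a=np.radians(az);rad=np.array([np.cos(a),np.sin(a),0]);k=np.array([0,0,1.]);l=np.radians(lean)
    z=-k*np.cos(l)+rad*np.sin(l);x=rad*np.cos(l)+k*np.sin(l)
    if flip:x=-x
    return np.c_[x,np.cross(z,x),z]
E
cat > a.py <<'E'
from ik import *
rng=np.random.default_rng(0)
D=[json.loads(l) for l in open("log.txt")];cur=np.array(D[-1]["joint_positions"])
seeds=[cur]+[rng.uniform(LO,HI) for _ in range(6)]
G=np.array([.509,-.2975,.043]);az=-25.5;rad=np.array([np.cos(np.radians(az)),np.sin(np.radians(az)),0])
for a in (0,15,25,35,45):
    R=tool(az,-a);T=G+rad*.010+R[:,2]*.0187
    s=ik(T,R,seeds);print("grasp lean",a,len(s),s[0].round(2) if s else "")
Pd=np.array([.588,.0115,.014+.035+.010])
for b in (45,55,65,75,90):
  for az in (-60,-30,0,30,60,90):
    R=tool(az,b);T=Pd+R[:,2]*.0187
    s=ik(T,R,seeds);print("place",b,az,len(s),s[0].round(2) if s else "")
E
python3 a.py
```

```text
grasp lean 0 5 [-0.18  0.54  0.82  1.74 -0.44  1.06 -1.22]
grasp lean 15 5 [-0.06  0.75  0.78  1.47 -0.46  1.4  -1.24]
grasp lean 25 6 [ 0.02  0.89  0.74  1.28 -0.46  1.61 -1.25]
grasp lean 35 6 [ 0.1   1.03  0.71  1.08 -0.45  1.83 -1.27]
grasp lean 45 6 [ 0.24  1.13  0.5   0.85 -0.33  2.02 -1.37]
place 45 -60 1 [-0.86  0.41  0.34  1.99  0.83  0.97  2.56]
place 45 -30 0 
place 45 0 0 
place 45 30 5 [ 1.08  0.28 -0.92  2.26 -1.23  0.31  0.33]
place 45 60 4 [-0.04  0.41  0.45  2.02 -1.2   1.05  0.65]
place 45 90 4 [ 0.15  0.62  0.24  1.65 -0.88  1.37  0.77]
place 55 -60 1 [-1.18  0.58  0.63  2.02  0.81  0.94  2.45]
place 55 -30 1 [-1.12  0.29  0.57  2.38  1.56  0.68  2.21]
place 55 0 0 
place 55 30 1 [0.2  0.24 0.08 2.38 4.37 0.69 0.95]
place 55 60 4 [ 0.43  0.47 -0.    2.02 -1.23  1.05  0.79]
place 55 90 4 [ 0.25  0.71  0.19  1.61 -0.97  1.48  0.86]
place 65 -60 1 [-1.24  0.71  0.62  2.01  0.89  1.01  2.29]
place 65 -30 1 [-0.51  0.4  -0.16  2.38  1.78  1.08  1.99]
place 65 0 0 
place 65 30 2 [ 1.7   1.31 -1.43  2.36  2.04  0.18 -2.16]
place 65 60 4 [ 0.76  0.6  -0.3   2.   -1.23  1.06  0.92]
place 65 90 3 [ 0.32  0.82  0.16  1.56 -1.05  1.6   0.93]
place 75 -60 1 [-1.26  0.85  0.59  1.98  0.94  1.1   2.16]
place 75 -30 1 [-0.7   0.57 -0.03  2.38  1.84  1.27  1.77]
place 75 0 0 
place 75 30 0 
place 75 60 4 [ 0.92  0.77 -0.43  1.96 -1.23  1.11  1.03]
place 75 90 3 [ 0.46  0.93  0.    1.5  -1.05  1.66  0.95]
place 90 -60 1 [-1.27  1.08  0.56  1.9   0.98  1.26  2.02]
place 90 -30 1 [-1.27  0.99  0.45  2.32  1.66  1.21  1.42]
place 90 0 0 
place 90 30 2 [ 0.65  0.87 -0.2   2.32  4.18  1.46  1.68]
place 90 60 3 [ 1.02  1.01 -0.51  1.88 -1.22  1.24  1.16]
place 90 90 3 [ 0.52  1.11 -0.06  1.41 -1.13  1.81  0.99]
```

Call:
{"fn": "send_rows", "kwargs": {"commands": [[0.32, -0.17, -0.97, 0.26, 0.54, 0, -1], [0.32, -0.17, -0.97, 0.26, 0.54, 0, -1], [0.32, -0.17, -0.97, 0.26, 0.54, 0, -1], [0.32, -0.17, -0.97, 0.26, 0.54, 0, -1], [0.32, -0.17, -0.97, 0.26, 0.54, 0, -1], [0, 0, 0, 0, 0, 0, -1]]}}

```text
time: 3.95
ee_pos: [0.5507, -0.3169, 0.0776]
eef_rot: [0.926, -0.209, -0.305, -0.081]
ft_force: [-1.4, 0.4, -5.4]
width: 0.0869
```

```bash
cat > tgt.py <<'E'
# usage: tgt.py x y z az lean -> remaining in row units
from h import *
from ik import tool
import sys
a=list(map(float,sys.argv[1:6]));s=r.read_state()
R=tool(a[3],a[4]);Rc=Ro.from_quat(s["eef_rot"]).as_matrix()
print("shift/30mm",((np.array(a[:3])-s["ee_pos"])/.03).round(2),"turn/5deg",(np.degrees(Ro.from_matrix(R@Rc.T).as_rotvec())/5).round(2))
E
python3 st.py; python3 tgt.py .5497 -.3169 .0932 -25.5 -35;python3 tgt.py .5083 -.2972 .0277 -25.5 -35
python3 -c "
from h import *
cv2.imwrite('pics/w2.png',r.camera('wrist'))"
```

```text
t 3.95 p [ 0.5507 -0.3169  0.0776] x [ 0.727 -0.337 -0.598] y [-0.435 -0.9   -0.022] z [-0.531  0.277 -0.801] j [ 0.21   1.115  0.689  0.769 -0.488  2.034 -1.319] w 0.0869 f [-1.4  0.4 -5.4]
shift/30mm [-0.03 -0.    0.52] turn/5deg [-0.38 -0.21  0.06]
shift/30mm [-1.41  0.66 -1.66] turn/5deg [-0.38 -0.21  0.06]
```

View pics/w2.png

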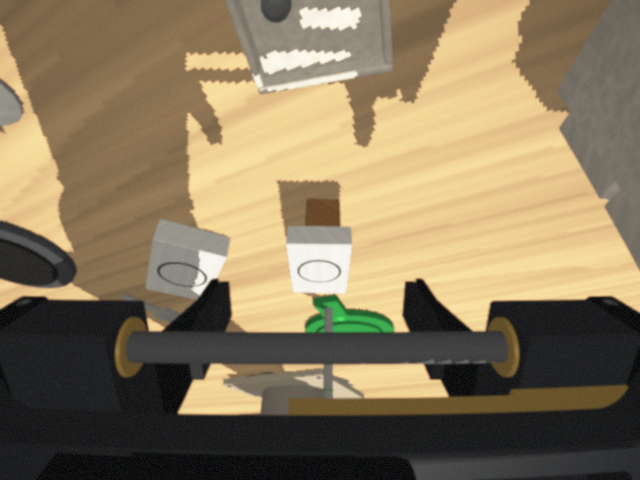

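```bash
python3 - <<'E'
from h import *
print(onz("top",[(515,226),(545,265),(560,130)],0.0).round(3)); print(onz("scene",[(112,158),(203,150),(215,112)],0).round(3))
print(onz("scene",[(203,75),(190,72)],0.15).round(3))
s=r.read_state();Rm=Ro.from_quat(s["eef_rot"]).as_matrix()
for back in (.07,.15,.25):
    for y in(-.095,.095):print(back,y,(s["ee_pos"]+Rm@[0,y,-back]).round(3))
E
```

```text
[[ 0.552 -0.469  0.   ]
 [ 0.464 -0.537  0.   ]
 [ 0.778 -0.58   0.   ]]
[[ 0.744 -0.588  0.   ]
 [ 0.554 -0.463 -0.   ]
 [ 0.459 -0.559  0.   ]]
[[ 0.478 -0.527  0.15 ]
 [ 0.496 -0.556  0.15 ]]
0.07 -0.095 [ 0.629 -0.251  0.141]
0.07 0.095 [ 0.547 -0.422  0.137]
0.15 -0.095 [ 0.671 -0.273  0.206]
0.15 0.095 [ 0.589 -0.444  0.201]
0.25 -0.095 [ 0.724 -0.3    0.286]
0.25 0.095 [ 0.641 -0.471  0.282]
```

Call:
{"fn": "send_rows", "kwargs": {"commands": [[-0.35, 0.16, -0.4, -0.2, -0.1, 0, -1], [-0.35, 0.16, -0.4, -0.2, -0.1, 0, -1], [-0.35, 0.16, -0.4, 0, 0, 0, -1], [-0.2, 0.1, -0.2, 0, 0, 0, -1], [0, 0, 0, 0, 0, 0, -1]]}}

```text
time: 4.42
ee_pos: [0.5148, -0.3015, 0.05]
eef_rot: [0.935, -0.211, -0.28, -0.063]
ft_force: [-1.0, -1.3, 0.4]
width: 0.087
```

```bash
python3 st.py; python3 tgt.py .5083 -.2972 .0277 -25.5 -35
python3 -c "
from h import *
cv2.imwrite('pics/w3.png',r.camera('wrist'))"
```

```text
t 4.42 p [ 0.5148 -0.3015  0.05  ] x [ 0.755 -0.358 -0.55 ] y [-0.429 -0.903 -0.   ] z [-0.497  0.236 -0.835] j [ 0.099  0.994  0.715  1.067 -0.443  1.834 -1.274] w 0.087 f [-1.  -1.3  0.4]
shift/30mm [-0.22  0.14 -0.74] turn/5deg [ 0.14  0.3  -0.02]
```

View pics/w3.png

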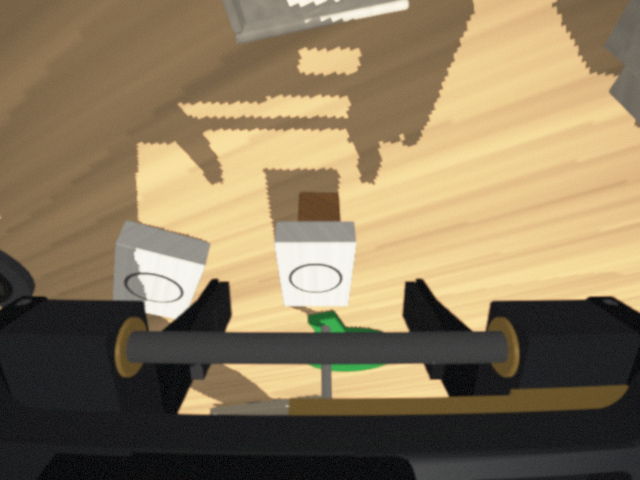

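```bash
python3 - <<'E'
from h import *
s=r.read_state()
P=onz("wrist",[(275,242),(355,242),(350,305),(284,305)],0.051,s);print(P.round(4),P.mean(0).round(4))
E
```

```text
[[ 0.5507 -0.2939  0.051 ]
 [ 0.5324 -0.3325  0.051 ]
 [ 0.4689 -0.3049  0.051 ]
 [ 0.4882 -0.264   0.051 ]] [ 0.5101 -0.2988  0.051 ]
```

Call:
{"fn": "send_rows", "kwargs": {"commands": [[-0.1, 0.06, -0.35, 0.1, 0.2, 0, -1], [-0.08, 0.05, -0.3, 0.05, 0.1, 0, -1], [0, 0, -0.05, 0, 0, 0, -1], [0, 0, 0, 0, 0, 0, -1]]}}

```text
time: 4.8
ee_pos: [0.5132, -0.2994, 0.0348]
eef_rot: [0.932, -0.208, -0.289, -0.066]
ft_force: [-0.3, 0.0, -0.3]
width: 0.087
```

```bash
python3 st.py; python3 tgt.py .509 -.298 .0277 -25.5 -35
python3 -c "
from h import *
cv2.imwrite('pics/w4.png',r.camera('wrist'))"
```

```text
t 4.8 p [ 0.5132 -0.2994  0.0348] x [ 0.746 -0.35  -0.566] y [-0.427 -0.904 -0.003] z [-0.511  0.244 -0.824] j [ 0.105  1.019  0.705  1.061 -0.448  1.832 -1.273] w 0.087 f [-0.3  0.  -0.3]
shift/30mm [-0.14  0.05 -0.24] turn/5deg [ 0.01  0.11 -0.05]
```

View pics/w4.png

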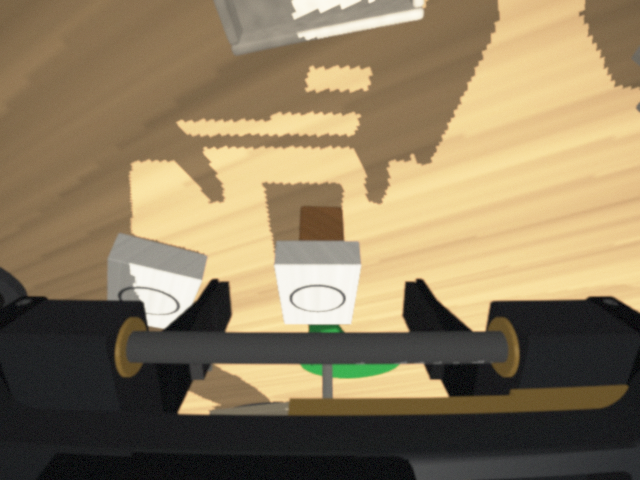

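Call:
{"fn": "send_rows", "kwargs": {"commands": [[-0.14, 0.05, -0.25, 0, 0.1, 0, -1], [-0.06, 0.02, -0.1, 0, 0, 0, -1], [0, 0, 0, 0, 0, 0, -1]]}}

```text
time: 5.1
ee_pos: [0.5067, -0.2978, 0.0231]
eef_rot: [0.931, -0.209, -0.293, -0.065]
ft_force: [0.4, 0.3, -0.1]
width: 0.0867
```

```bash
python3 st.py; python3 tgt.py .509 -.298 .0277 -25.5 -35
```

```text
t 5.1 p [ 0.5067 -0.2978  0.0231] x [ 0.741 -0.351 -0.573] y [-0.427 -0.904  0.001] z [-0.519  0.244 -0.82 ] j [ 0.099  1.026  0.704  1.084 -0.445  1.814 -1.271] w 0.0867 f [ 0.4  0.3 -0.1]
shift/30mm [ 0.08 -0.01  0.15] turn/5deg [ 0.02  0.   -0.05]
```

Call:
{"fn": "send_rows", "kwargs": {"commands": [[0.08, 0, 0.15, 0, 0, 0, -1], [0, 0, 0, 0, 0, 0, 1], [0, 0, 0, 0, 0, 0, 1], [0, 0, 0, 0, 0, 0, 1], [0, 0, 0, 0, 0, 0, 1], [0, 0, 0, 0, 0, 0, 1], [0, 0, 0, 0, 0, 0, 1]], "grip_force": 30}}

```text
time: 5.68
ee_pos: [0.5093, -0.2979, 0.0282]
eef_rot: [0.931, -0.209, -0.293, -0.065]
ft_force: [0.0, 0.1, 0.0]
width: 0.055
```

```bash
python3 st.py; python3 -c "
from h import *
cv2.imwrite('pics/w5.png',r.camera('wrist'))"
```

```text
t 5.68 p [ 0.5093 -0.2979  0.0282] x [ 0.741 -0.351 -0.573] y [-0.427 -0.904  0.002] z [-0.519  0.243 -0.82 ] j [ 0.101  1.025  0.705  1.071 -0.445  1.825 -1.274] w 0.055 f [0.  0.1 0. ]
```

View pics/w5.png

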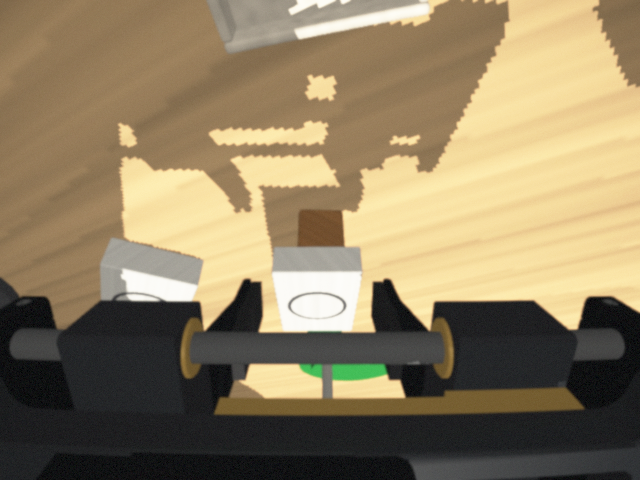

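Call:
{"fn": "send_rows", "kwargs": {"commands": [[0, 0, 0, 0, 0, 0, 1], [0, 0, 0, 0, 0, 0, 1], [0, 0, 0, 0, 0, 0, 1], [0, 0, 0, 0, 0, 0, 1], [0, 0, 0, 0, 0, 0, 1]]}}

```text
time: 6.15
ee_pos: [0.5093, -0.2979, 0.0284]
eef_rot: [0.931, -0.209, -0.293, -0.065]
ft_force: [0.3, 0.2, 1.2]
width: 0.0174
```

```bash
python3 st.py
```

```text
t 6.15 p [ 0.5093 -0.2979  0.0284] x [ 0.741 -0.351 -0.573] y [-0.427 -0.904  0.002] z [-0.519  0.243 -0.82 ] j [ 0.101  1.025  0.705  1.071 -0.445  1.826 -1.274] w 0.0174 f [0.3 0.2 1.2]
```

```bash
python3 -c "
from h import *
cv2.imwrite('pics/w6.png',r.camera('wrist'));cv2.imwrite('pics/s6.png',cv2.resize(r.camera('scene')[100:300,150:400],None,fx=3,fy=3))"
```

```text
(no output)
```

View pics/w6.png

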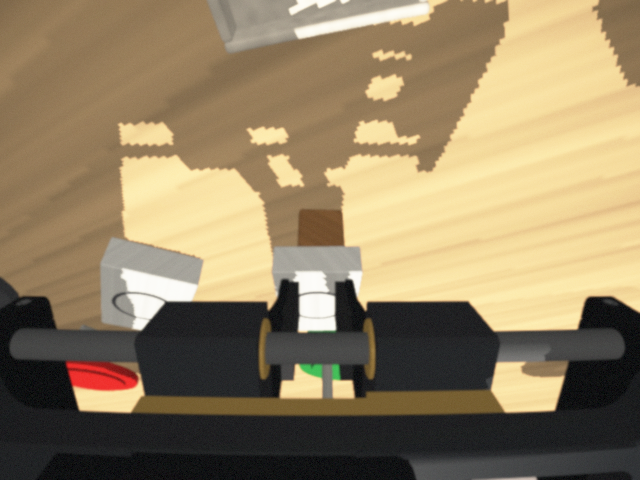

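View pics/s6.png

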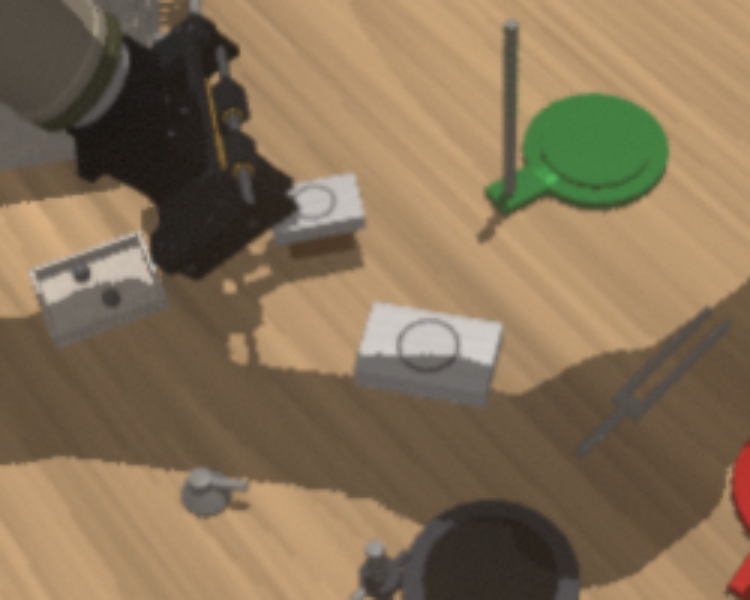

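```bash
python3 - <<'E'
from h import *
c=r.calibration("wrist");M=np.array(c["mount"]);Mi=np.linalg.inv(M)
for y in(-.0087,.0087):
  for x in(-.0095,.0095):
    for z in(0,-.0187,-.04,-.07):
      X=Mi@[x,y,z,1];q=cv2.projectPoints(X[:3].reshape(1,3),np.zeros(3),np.zeros(3),np.array(c["K"]),np.array(c["dist"]))[0].ravel();print((x,y,z),q.round(0))
s=r.read_state();print(proj("scene",[s["ee_pos"]]), proj("scene",[[.51,-.298,.051]]),proj("top",[s["ee_pos"]]))
im=r.camera("top");cv2.imwrite("pics/t6.png",cv2.resize(im[180:300,380:540],None,fx=5,fy=5))
E
```

```text
(-0.0095, -0.0087, 0) [302. 286.]
(-0.0095, -0.0087, -0.0187) [301. 301.]
(-0.0095, -0.0087, -0.04) [299. 321.]
(-0.0095, -0.0087, -0.07) [296. 358.]
(0.0095, -0.0087, 0) [302. 257.]
(0.0095, -0.0087, -0.0187) [301. 269.]
(0.0095, -0.0087, -0.04) [299. 286.]
(0.0095, -0.0087, -0.07) [295. 318.]
(-0.0095, 0.0087, 0) [331. 286.]
(-0.0095, 0.0087, -0.0187) [333. 301.]
(-0.0095, 0.0087, -0.04) [334. 321.]
(-0.0095, 0.0087, -0.07) [338. 358.]
(0.0095, 0.0087, 0) [332. 257.]
(0.0095, 0.0087, -0.0187) [333. 269.]
(0.0095, 0.0087, -0.04) [335. 286.]
(0.0095, 0.0087, -0.07) [338. 318.]
[[254.28838455 173.92197929]] [[252.87244896 167.68987689]] [[442.5127766  242.97500042]]
```

View pics/t6.png

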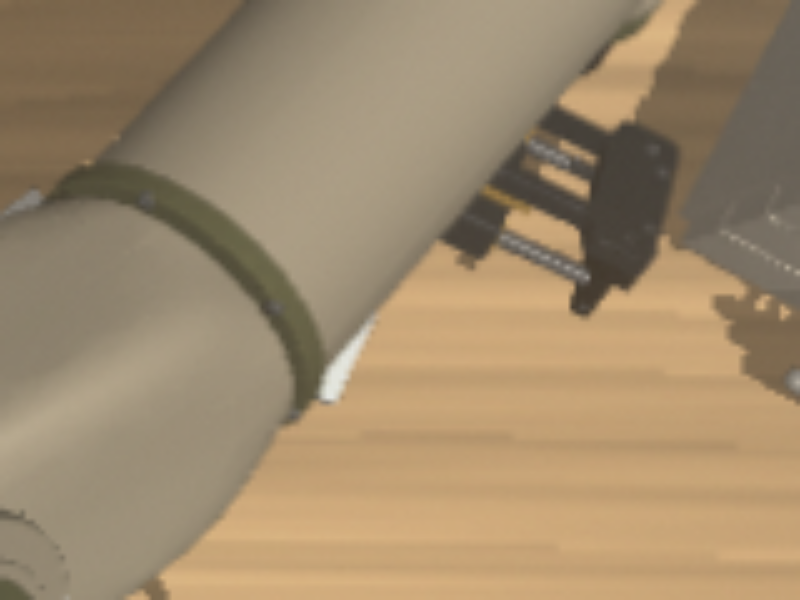

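```bash
python3 - <<'E'
from h import *
s=r.read_state();Rm=Ro.from_quat(s["eef_rot"]).as_matrix()
im=cv2.imread("pics/s6.png")
for z,c in((0,(0,0,255)),(-.026,(0,255,0)),(-.045,(255,0,0))):
  for x in(-.0095,.0095):
    for y in (-.009,.009):
      q=(proj("scene",[s["ee_pos"]+Rm@[x,y,z]])[0]-[150,100])*3;cv2.circle(im,tuple(int(v) for v in q),2,c,-1)
cv2.imwrite("pics/s6b.png",cv2.resize(im[100:300,100:400],None,fx=2.5,fy=2.5))
E
```

```text
(no output)
```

View pics/s6b.png

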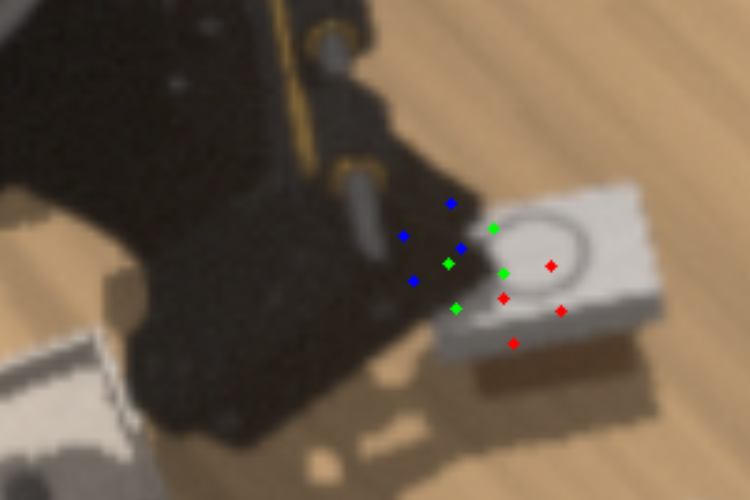

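Call:
{"fn": "send_rows", "kwargs": {"commands": [[0.3, -0.14, 0.45, 0, 0, 0, -0.7], [0, 0, 0.1, 0, 0, 0, -0.7], [0, 0, 0, 0, 0, 0, -0.7], [0, 0, 0, 0, 0, 0, -0.7], [0, 0, 0, 0, 0, 0, -0.7], [0, 0, 0, 0, 0, 0, -0.7], [0, 0, 0, 0, 0, 0, -0.7], [0, 0, 0, 0, 0, 0, -0.7], [0, 0, 0, 0, 0, 0, -0.7], [0, 0, 0, 0, 0, 0, -0.7]]}}

```text
time: 7.13
ee_pos: [0.5167, -0.3012, 0.0427]
eef_rot: [0.93, -0.209, -0.295, -0.066]
ft_force: [0.2, 0.2, 0.4]
width: 0.0647
```

```bash
python3 st.py; python3 tgt.py .4957 -.2917 .0061 -25.5 -35; sed -i 's/\.0187/.045/g' a.py; python3 a.py | grep -v " 0 $"
python3 - <<'E'
from h import *
s=r.read_state();cv2.imwrite("pics/w7.png",r.camera("wrist"))
E
```

```text
t 7.13 p [ 0.5167 -0.3012  0.0427] x [ 0.739 -0.35  -0.575] y [-0.427 -0.904  0.001] z [-0.521  0.245 -0.818] j [ 0.114  1.031  0.706  1.025 -0.447  1.864 -1.281] w 0.0647 f [0.2 0.2 0.4]
shift/30mm [-0.7   0.32 -1.22] turn/5deg [ 0.   -0.03 -0.04]
grasp lean 0 5 [-0.16  0.57  0.79  1.76 -0.46  1.01 -1.21]
grasp lean 15 5 [-0.06  0.76  0.76  1.51 -0.46  1.35 -1.23]
grasp lean 25 6 [ 0.01  0.89  0.73  1.33 -0.46  1.56 -1.25]
grasp lean 35 6 [ 0.08  1.02  0.7   1.15 -0.45  1.77 -1.27]
grasp lean 45 6 [ 0.15  1.15  0.68  0.96 -0.44  1.97 -1.28]
place 45 -60 1 [-0.87  0.46  0.39  2.    0.83  0.9   2.56]
place 45 -30 6 [-1.57  0.71  1.3   2.31 -0.15  0.14 -2.46]
place 45 0 1 [ 0.08  0.15 -0.25  2.38  2.43  0.22  2.18]
place 45 30 5 [ 1.07  0.39 -0.96  2.24 -1.23  0.21  0.36]
place 45 60 4 [ 0.05  0.43  0.3   2.02 -1.21  0.98  0.65]
place 45 90 4 [ 0.23  0.62  0.09  1.67 -0.84  1.28  0.74]
place 55 -60 1 [-1.14  0.61  0.63  2.02  0.84  0.89  2.44]
place 55 -30 1 [-1.15  0.39  0.66  2.35  1.63  0.59  2.13]
place 55 30 2 [ 1.52  1.05 -1.43  2.29  1.8   0.21 -2.2 ]
place 55 60 5 [ 0.49  0.5  
[... 264 characters left out ...]

place 65 60 4 [ 0.79  0.64 -0.39  1.99 -1.23  0.99  0.92]
place 65 90 3 [ 0.47  0.82 -0.09  1.58 -0.94  1.46  0.87]
place 75 -60 1 [-1.21  0.87  0.59  1.98  0.99  1.07  2.14]
place 75 -30 1 [-1.16  0.7   0.5   2.37  1.81  0.97  1.62]
place 75 30 1 [ 1.81  1.95 -1.43  2.32  1.92  0.42 -1.54]
place 75 60 4 [ 0.94  0.8  -0.51  1.96 -1.23  1.04  1.03]
place 75 90 3 [ 0.44  0.93 -0.02  1.53 -1.06  1.61  0.95]
place 90 -60 1 [-1.24  1.09  0.58  1.91  1.01  1.22  2.  ]
place 90 -30 1 [-1.22  1.01  0.48  2.3   1.72  1.18  1.41]
place 90 30 4 [ 1.81  1.86 -1.18  2.25 -1.1   0.1   1.57]
place 90 60 4 [ 1.02  1.04 -0.57  1.89 -1.23  1.18  1.16]
place 90 90 3 [ 0.52  1.1  -0.11  1.45 -1.12  1.76  0.99]
```

View pics/w7.png

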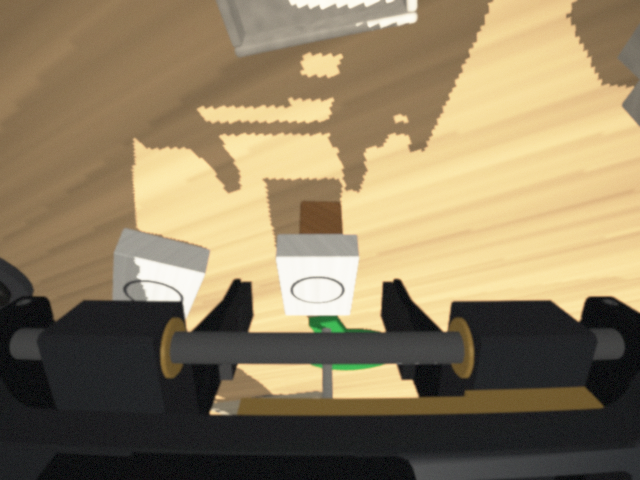

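Call:
{"fn": "send_rows", "kwargs": {"commands": [[0, 0, 0, 0, 0, 0, -0.7], [-0.3, 0.13, -0.5, 0, 0, 0, -0.7], [-0.25, 0.12, -0.45, 0, 0, 0, -0.7], [-0.1, 0.05, -0.15, 0, 0, 0, -0.7], [0, 0, 0, 0, 0, 0, -0.7]]}}

```text
time: 7.6
ee_pos: [0.4971, -0.2923, 0.0092]
eef_rot: [0.931, -0.209, -0.294, -0.065]
ft_force: [-0.2, 0.7, 0.2]
width: 0.0738
```

```bash
python3 st.py; python3 tgt.py .4957 -.2917 .0061 -25.5 -35
```

```text
t 7.6 p [ 0.4971 -0.2923  0.0092] x [ 0.74  -0.351 -0.574] y [-0.427 -0.904  0.001] z [-0.519  0.244 -0.819] j [ 0.084  1.019  0.702  1.134 -0.444  1.777 -1.265] w 0.0738 f [-0.2  0.7  0.2]
shift/30mm [-0.05  0.02 -0.1 ] turn/5deg [ 0.01 -0.01 -0.04]
```

Call:
{"fn": "send_rows", "kwargs": {"commands": [[-0.05, 0.02, -0.1, 0, 0, 0, 0], [0, 0, 0, 0, 0, 0, 1], [0, 0, 0, 0, 0, 0, 1], [0, 0, 0, 0, 0, 0, 1], [0, 0, 0, 0, 0, 0, 1], [0, 0, 0, 0, 0, 0, 1], [0, 0, 0, 0, 0, 0, 1], [0, 0, 0, 0, 0, 0, 1], [0, 0, 0, 0, 0, 0, 1]], "grip_force": 30}}

```text
time: 8.35
ee_pos: [0.4976, -0.2929, 0.0081]
eef_rot: [0.931, -0.209, -0.292, -0.065]
ft_force: [-0.5, 0.7, -0.6]
width: 0.0439
```

```bash
python3 st.py; python3 - <<'E'
from h import *
cv2.imwrite("pics/w8.png",r.camera("wrist"))
E
```

```text
t 8.35 p [ 0.4976 -0.2929  0.0081] x [ 0.742 -0.351 -0.571] y [-0.427 -0.904  0.002] z [-0.517  0.242 -0.821] j [ 0.084  1.019  0.702  1.136 -0.444  1.772 -1.264] w 0.0439 f [-0.5  0.7 -0.6]
```

View pics/w8.png

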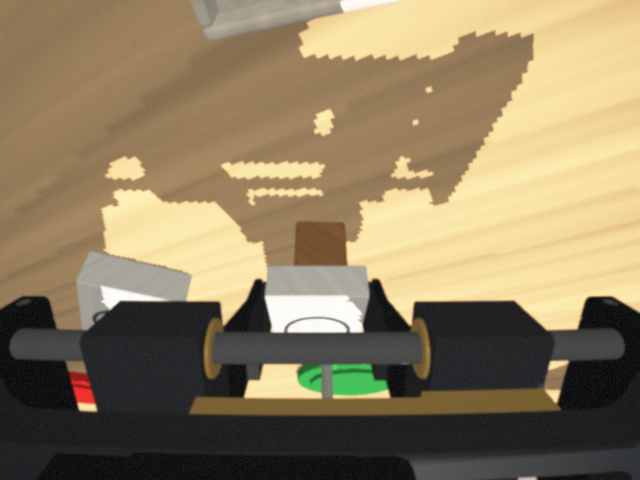

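Call:
{"fn": "send_rows", "kwargs": {"commands": [[0, 0, 0.5, 0, 0, 0, 1], [0, 0, 0.8, 0, 0, 0, 1], [0, 0, 0.9, -0.2, -0.4, 0, 1], [0, 0, 0.9, -0.4, -0.8, 0, 1], [0, 0, 0.9, -0.4, -0.8, 0, 1], [-0.2, 0.3, 0.9, -0.4, -0.8, 0, 1], [-0.2, 0.5, 0.8, -0.4, -0.8, 0, 1], [-0.2, 0.5, 0.4, -0.4, -0.8, 0, 1]]}}

```text
time: 9.07
ee_pos: [0.476, -0.2553, 0.1967]
eef_rot: [0.971, -0.221, -0.086, -0.014]
ft_force: [0.6, 0.5, 1.4]
width: 0.0435
```

```bash
python3 st.py; python3 - <<'E'
from h import *
cv2.imwrite("pics/w9.png",r.camera("wrist"))
E
```

```text
t 9.07 p [ 0.476  -0.2553  0.1967] x [ 0.887 -0.428 -0.172] y [-0.433 -0.902  0.01 ] z [-0.16   0.066 -0.985] j [-0.283  0.383  0.898  1.546 -0.26   1.527 -1.381] w 0.0435 f [0.6 0.5 1.4]
```

View pics/w9.png

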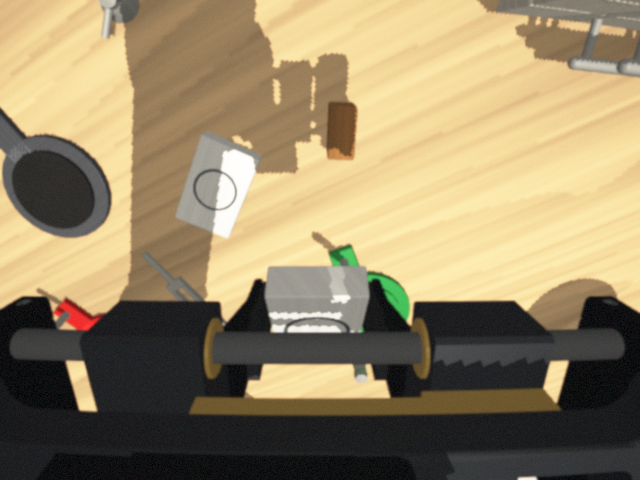

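Call:
{"fn": "send_rows", "kwargs": {"commands": [[0.1, 0.2, 0.6, -0.1, -0.2, 0.8, 1], [0.2, 0.4, 0.6, -0.1, -0.2, 1, 1], [0.2, 0.6, 0.5, -0.1, -0.2, 1, 1], [0.2, 0.7, 0.3, 0, -0.2, 1, 1], [0.2, 0.7, 0, 0, -0.2, 1, 1], [0.2, 0.7, 0, 0, -0.2, 1, 1], [0.2, 0.7, 0, 0, 0, 1, 1], [0.2, 0.7, 0, 0, 0, 1, 1], [0.2, 0.5, 0, 0, 0, 1, 1], [0.2, 0.3, 0, 0, 0, 1, 1]]}}

```text
time: 9.95
ee_pos: [0.5247, -0.0818, 0.2763]
eef_rot: [0.976, 0.217, -0.019, 0.001]
ft_force: [0.1, -0.5, -1.2]
width: 0.0437
```

```bash
python3 st.py; python3 - <<'E'
from ik import *
R=tool(75,55);print((np.array([.588,.0115,.059])+R[:,2]*.045).round(4))
E
python3 tgt.py .58 -.04 .25 75 0
```

```text
t 9.95 p [ 0.5247 -0.0818  0.2763] x [ 0.905  0.424 -0.038] y [ 0.424 -0.906 -0.006] z [-0.037 -0.01  -0.999] j [-0.58   0.124  0.714  1.563 -0.066  1.52  -0.997] w 0.0437 f [ 0.1 -0.5 -1.2]
[0.5975 0.0471 0.0332]
shift/30mm [ 1.84  1.39 -0.88] turn/5deg [ 0.29 -0.34  9.98]
```

Call:
{"fn": "send_rows", "kwargs": {"commands": [[0.15, 0, 0, 0, 0, 1, 1], [0.15, 0, 0, 0, 0, 1, 1], [0.15, 0, 0, 0, 0, 1, 1], [0.15, 0, 0, 0, 0, 1, 1], [0.15, 0, 0, 0, 0, 1, 1], [0.15, 0, 0, 0, 0, 1, 1], [0.15, 0, 0, 0, 0, 1, 1], [0.15, 0, 0, 0, 0, 1, 1], [0.15, 0, 0, 0, 0, 1, 1], [0, 0, 0, 0, 0, 0.5, 1]]}}

```text
time: 10.78
ee_pos: [0.5623, -0.0823, 0.2834]
eef_rot: [0.792, 0.61, -0.019, 0.006]
ft_force: [-0.8, -0.6, -0.5]
width: 0.0436
```

```bash
python3 st.py; python3 tgt.py .58 -.04 .25 75 0; python3 tgt.py .58 -.04 .25 75 20
```

```text
t 10.78 p [ 0.5623 -0.0823  0.2834] x [ 0.255  0.966 -0.037] y [ 0.967 -0.256 -0.014] z [-0.023 -0.033 -0.999] j [-0.49   0.204  0.635  1.468 -0.085  1.528 -0.117] w 0.0436 f [-0.8 -0.6 -0.5]
shift/30mm [ 0.59  1.41 -1.11] turn/5deg [ 0.37 -0.27 -0.04]
shift/30mm [ 0.59  1.41 -1.11] turn/5deg [ 4.24 -1.3  -0.07]
```

Call:
{"fn": "send_rows", "kwargs": {"commands": [[0.1, 0.2, 0, 0.97, -0.26, 0, 1], [0.1, 0.4, 0, 0.97, -0.26, 0, 1], [0.1, 0.4, 0, 0.97, -0.26, 0, 1], [0.1, 0.4, 0, 0.97, -0.26, 0, 1], [0.1, 0.4, 0, 0.97, -0.26, 0, 1], [0.1, 0.4, 0, 0.97, -0.26, 0, 1], [0.1, 0.4, 0, 0.97, -0.26, 0, 1], [0.1, 0.4, 0, 0.97, -0.26, 0, 1], [0.1, 0.4, 0, 0.97, -0.26, 0, 1], [0, 0.3, 0, 0.97, -0.26, 0, 1]]}}

```text
time: 11.62
ee_pos: [0.5897, 0.0288, 0.2974]
eef_rot: [0.713, 0.558, 0.339, -0.256]
ft_force: [0.2, 0.3, -1.6]
width: 0.0437
```

```bash
python3 st.py; python3 tgt.py .5975 .0471 .12 75 55
```

```text
t 11.62 p [0.5897 0.0288 0.2974] x [0.147 0.622 0.769] y [ 0.969 -0.245  0.013] z [ 0.197  0.744 -0.639] j [-0.131  0.265  0.619  1.667 -0.998  1.565  0.42 ] w 0.0437 f [ 0.2  0.3 -1.6]
shift/30mm [ 0.26  0.61 -5.91] turn/5deg [ 0.95 -0.09 -0.15]
```

```bash
cat > plate.py <<'E'
from h import *
import json
D=[json.loads(l) for l in open("log.txt")];g=[d for d in D if abs(d["time"]-8.35)<.02][0]
Rg=Ro.from_quat(g["eef_rot"]).as_matrix();a=np.radians(-25.5)
# vertical plate normal known (0,0,1); long axis horizontal and perpendicular to the jaw axis
xl=np.cross(Rg[:,1],[0,0,1]);xl/=np.linalg.norm(xl)
ax=Rg.T@xl;ce=Rg.T@(np.array([.510,-.2985,.043])-g["ee_pos"])
if __name__=="__main__":
    print("ce tool",ce.round(4),"ax",ax.round(3))
    s=r.read_state();R=Ro.from_quat(s["eef_rot"]).as_matrix()
    v=R@ax; v*=np.sign(v[2]); c=R@ce+s["ee_pos"]
    rv=np.cross(v,[0,0,1]);rv=rv/np.linalg.norm(rv)*np.arccos(v[2])
    print("plate axis",v.round(3),"centre",c.round(4),"bottom",(c-v*.035).round(4))
    print("turn/5deg to upright",(np.degrees(rv)/5).round(2),"shift to pad +3mm",((np.array([.588,.0115,.014+.035+.003])-c)/.03).round(2))
E
python3 plate.py; python3 - <<'E'
from h import *
cv2.imwrite("pics/w10.png",r.camera("wrist"));cv2.imwrite("pics/s10.png",cv2.resize(r.camera("scene")[150:350,180:440],None,fx=3,fy=3))
E
```

```text
ce tool [-0.0087 -0.0001 -0.0365] ax [-0.821 -0.     0.571]
plate axis [0.008 0.086 0.996] centre [ 0.5811 -0.0037  0.3139] bottom [ 0.5809 -0.0067  0.2791]
turn/5deg to upright [ 0.98 -0.1   0.  ] shift to pad +3mm [ 0.23  0.51 -8.73]
```

View pics/s10.png

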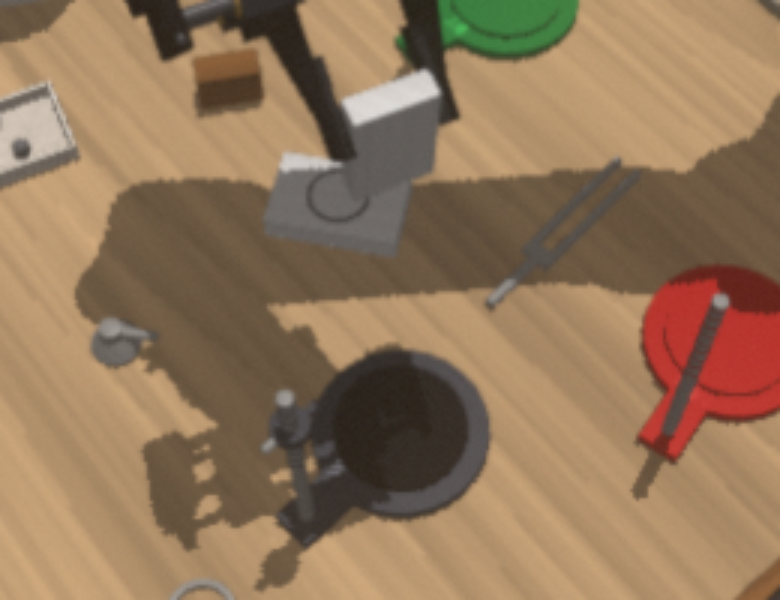

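View pics/w10.png

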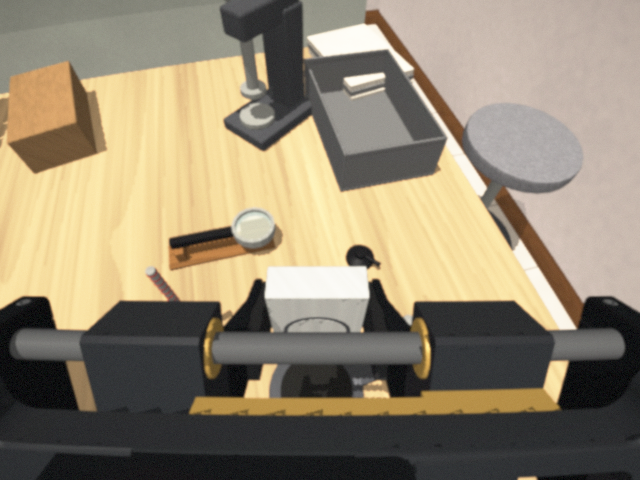

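Call:
{"fn": "send_rows", "kwargs": {"commands": [[0.05, 0.1, -0.5, 0.5, -0.05, 0, 1], [0.05, 0.1, -1, 0.4, -0.05, 0, 1], [0.05, 0.1, -1, 0.1, 0, 0, 1], [0.05, 0.1, -1, 0, 0, 0, 1], [0.05, 0.1, -1, 0, 0, 0, 1], [0, 0, -1, 0, 0, 0, 1], [0, 0, -0.5, 0, 0, 0, 1], [0, 0, 0, 0, 0, 0, 1]]}}

```text
time: 12.38
ee_pos: [0.5959, 0.0403, 0.1144]
eef_rot: [0.7, 0.552, 0.357, -0.279]
ft_force: [-0.5, 0.5, -0.5]
width: 0.0439
```

```bash
python3 st.py; python3 plate.py; python3 - <<'E'
from h import *
cv2.imwrite("pics/s11.png",cv2.resize(r.camera("scene")[200:350,220:420],None,fx=4,fy=4))
E
```

```text
t 12.38 p [0.5959 0.0403 0.1144] x [0.135 0.573 0.808] y [ 0.972 -0.234  0.003] z [ 0.191  0.785 -0.589] j [-0.044  0.533  0.539  1.811 -1.183  1.453  0.775] w 0.0439 f [-0.5  0.5 -0.5]
ce tool [-0.0087 -0.0001 -0.0365] ax [-0.821 -0.     0.571]
plate axis [0.002 0.023 1.   ] centre [0.5877 0.0067 0.1289] bottom [0.5876 0.0059 0.0939]
turn/5deg to upright [ 0.26 -0.02  0.  ] shift to pad +3mm [ 0.01  0.16 -2.56]
```

View pics/s11.png

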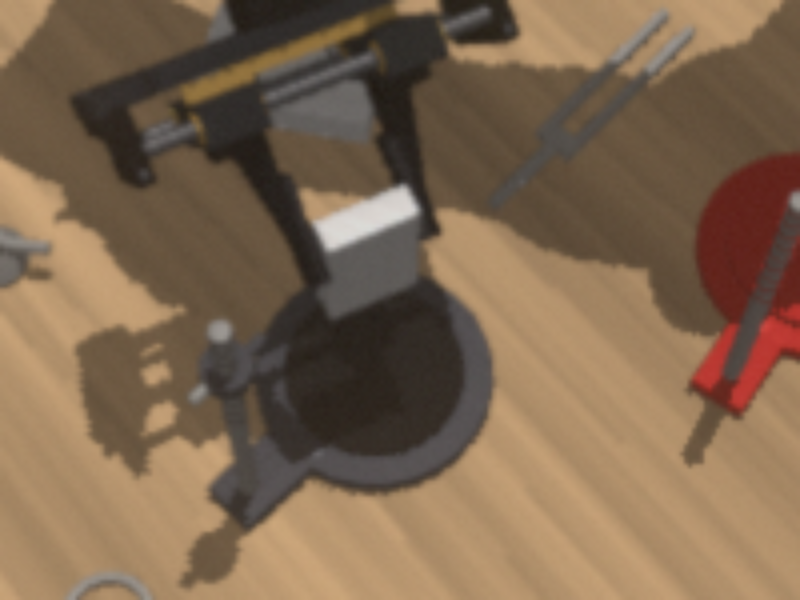

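```bash
python3 - <<'E'
from ik import *
from plate import ce,ax
D=[json.loads(l) for l in open("log.txt")];cur=np.array(D[-1]["joint_positions"])
Rt0=Ro.from_quat(D[-1]["eef_rot"]).as_matrix()
for az in (0,5,10,15,20):
    R=Ro.from_euler('z',az,degrees=True).as_matrix()@Ro.from_rotvec(np.radians(5)*np.array([.26,-.02,0])).as_matrix()@Rt0
    T=np.array([.588,.0115,.052])-R@ce
    s=ik(T,R,[cur]);print(az,T.round(4),[x.round(3) for x in s])
E
```

```text
0 [0.5963 0.0454 0.0384] [array([ 0.056,  0.653,  0.413,  1.822, -1.23 ,  1.382,  0.895])]
5 [0.5933 0.046  0.0384] [array([ 0.008,  0.706,  0.477,  1.759, -1.214,  1.471,  0.922])]
10 [0.5903 0.0464 0.0384] [array([ 0.015,  0.741,  0.468,  1.692, -1.167,  1.524,  0.936])]
15 [0.5872 0.0464 0.0384] [array([ 0.019,  0.776,  0.459,  1.626, -1.121,  1.576,  0.952])]
20 [0.5842 0.0462 0.0384] [array([ 0.021,  0.81 ,  0.451,  1.56 , -1.078,  1.627,  0.969])]
```

Call:
{"fn": "send_rows", "kwargs": {"commands": [[-0.1, 0.05, -0.3, 0.13, 0, 1, 1], [-0.1, 0.05, -0.5, 0.13, 0, 1, 1], [0, 0.05, -0.5, 0, 0, 0.3, 1], [0, 0, -0.2, 0, 0, 0, 1], [0, 0, 0, 0, 0, 0, 1]]}}

```text
time: 12.85
ee_pos: [0.5939, 0.0434, 0.0797]
eef_rot: [0.632, 0.623, 0.332, -0.318]
ft_force: [0.1, 0.6, -0.9]
width: 0.0434
```

```bash
python3 st.py; python3 plate.py
```

```text
t 12.85 p [0.5939 0.0434 0.0797] x [0.002 0.577 0.817] y [ 1.    -0.02   0.012] z [ 0.023  0.817 -0.577] j [ 1.000e-03  6.970e-01  4.890e-01  1.649e+00 -1.126e+00  1.579e+00
  8.940e-01] w 0.0434 f [ 0.1  0.6 -0.9]
ce tool [-0.0087 -0.0001 -0.0365] ax [-0.821 -0.     0.571]
plate axis [-0.011  0.007  1.   ] centre [0.5929 0.0085 0.0936] bottom [0.5933 0.0083 0.0586]
turn/5deg to upright [ 0.09  0.13 -0.  ] shift to pad +3mm [-0.16  0.1  -1.39]
```

Call:
{"fn": "send_rows", "kwargs": {"commands": [[-0.08, 0.05, -0.4, 0.05, 0.07, 0, 1], [-0.08, 0.05, -0.5, 0.04, 0.06, 0, 1], [0, 0, -0.3, 0, 0, 0, 1], [0, 0, 0, 0, 0, 0, 1]]}}

```text
time: 13.18
ee_pos: [0.5901, 0.0459, 0.0451]
eef_rot: [0.633, 0.621, 0.332, -0.322]
ft_force: [0.3, -0.4, -0.6]
width: 0.0438
```

```bash
python3 st.py; python3 plate.py;python3 - <<'E'
from h import *
cv2.imwrite("pics/s12.png",cv2.resize(r.camera("scene")[200:350,220:420],None,fx=4,fy=4))
cv2.imwrite("pics/t12.png",cv2.resize(r.camera("top")[130:280,240:440],None,fx=4,fy=4))
E
```

```text
t 13.18 p [0.5901 0.0459 0.0451] x [0.009 0.573 0.82 ] y [ 1.    -0.022  0.004] z [ 0.021  0.82  -0.573] j [ 0.011  0.746  0.473  1.662 -1.145  1.552  0.938] w 0.0438 f [ 0.3 -0.4 -0.6]
ce tool [-0.0087 -0.0001 -0.0365] ax [-0.821 -0.     0.571]
plate axis [-0.004  0.002  1.   ] centre [0.5891 0.0109 0.0588] bottom [0.5893 0.0109 0.0238]
turn/5deg to upright [ 0.03  0.05 -0.  ] shift to pad +3mm [-0.04  0.02 -0.23]
```

View pics/s12.png

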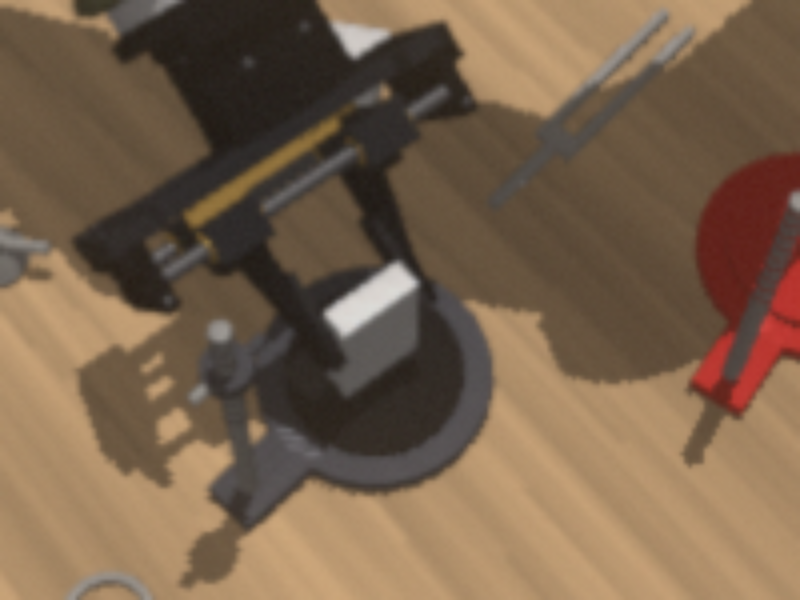

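View pics/t12.png

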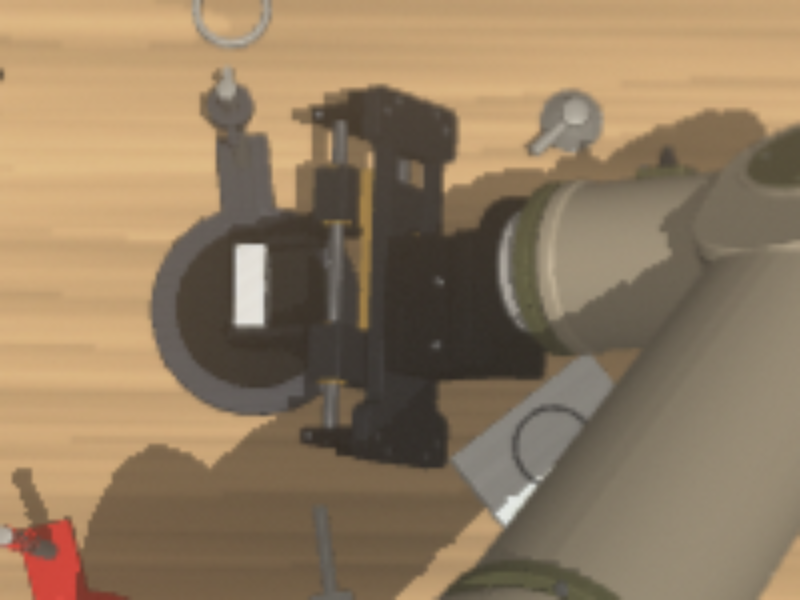

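Call:
{"fn": "send_rows", "kwargs": {"commands": [[0, 0, -0.2, 0, 0, 0, 1], [0, 0, 0, 0, 0, 0, 1]]}}

```text
time: 13.45
ee_pos: [0.591, 0.0454, 0.0409]
eef_rot: [0.633, 0.621, 0.333, -0.321]
ft_force: [-0.8, 0.6, -0.6]
width: 0.0439
```

```bash
python3 st.py; python3 plate.py; python3 -c "
from h import *
print(onz('top',[(302.5,201.3)],.094))"
```

```text
t 13.45 p [0.591  0.0454 0.0409] x [0.008 0.573 0.82 ] y [ 1.    -0.023  0.007] z [ 0.022  0.82  -0.573] j [ 0.014  0.753  0.47   1.661 -1.149  1.548  0.945] w 0.0439 f [-0.8  0.6 -0.6]
ce tool [-0.0087 -0.0001 -0.0365] ax [-0.821 -0.     0.571]
plate axis [-0.006  0.002  1.   ] centre [0.5899 0.0105 0.0546] bottom [0.5902 0.0104 0.0196]
turn/5deg to upright [ 0.03  0.07 -0.  ] shift to pad +3mm [-0.06  0.03 -0.09]
[[0.58869265 0.01011917 0.094     ]]
```

Call:
{"fn": "send_rows", "kwargs": {"commands": [[-0.04, 0.03, -0.15, 0, 0.05, 0, 1], [0, 0, 0, 0, 0, 0, 1]]}}

```text
time: 13.62
ee_pos: [0.5899, 0.0461, 0.0364]
eef_rot: [0.634, 0.62, 0.331, -0.322]
ft_force: [-0.1, -1.0, -0.7]
width: 0.0434
```

```bash
python3 st.py; python3 plate.py
```

```text
t 13.62 p [0.5899 0.0461 0.0364] x [0.011 0.573 0.82 ] y [ 1.    -0.023  0.003] z [ 0.02   0.819 -0.573] j [ 0.014  0.76   0.468  1.663 -1.15   1.545  0.947] w 0.0434 f [-0.1 -1.  -0.7]
ce tool [-0.0087 -0.0001 -0.0365] ax [-0.821 -0.     0.571]
plate axis [-0.002  0.003  1.   ] centre [0.589  0.0112 0.0501] bottom [0.5891 0.0112 0.0151]
turn/5deg to upright [ 0.03  0.03 -0.  ] shift to pad +3mm [-0.03  0.01  0.06]
```

Call:
{"fn": "send_rows", "kwargs": {"commands": [[0, 0, -0.08, 0, 0, 0, 1], [0, 0, 0, 0, 0, 0, 1]]}}

```text
time: 13.78
ee_pos: [0.5907, 0.0462, 0.0361]
eef_rot: [0.633, 0.62, 0.333, -0.322]
ft_force: [0.4, 1.4, -1.6]
width: 0.0435
```

```bash
python3 st.py; python3 plate.py
```

```text
t 13.78 p [0.5907 0.0462 0.0361] x [0.009 0.571 0.821] y [ 1.    -0.023  0.005] z [ 0.022  0.821 -0.571] j [ 0.015  0.762  0.467  1.661 -1.152  1.546  0.95 ] w 0.0435 f [ 0.4  1.4 -1.6]
ce tool [-0.0087 -0.0001 -0.0365] ax [-0.821 -0.     0.571]
plate axis [-0.005  0.     1.   ] centre [0.5897 0.0113 0.0497] bottom [0.5899 0.0113 0.0147]
turn/5deg to upright [ 0.    0.05 -0.  ] shift to pad +3mm [-0.06  0.01  0.08]
```

Call:
{"fn": "send_rows", "kwargs": {"commands": [[0, 0, -0.1, 0, 0, 0, 1], [0, 0, 0, 0, 0, 0, 1]]}}

```text
time: 13.95
ee_pos: [0.5913, 0.0463, 0.0363]
eef_rot: [0.632, 0.62, 0.335, -0.323]
ft_force: [0.3, 0.7, -1.4]
width: 0.0436
```

```bash
python3 st.py; python3 plate.py|tail -2
```

```text
t 13.95 p [0.5913 0.0463 0.0363] x [0.007 0.567 0.823] y [ 1.    -0.022  0.008] z [ 0.023  0.823 -0.567] j [ 0.018  0.764  0.465  1.66  -1.155  1.548  0.954] w 0.0436 f [ 0.3  0.7 -1.4]
plate axis [-0.008 -0.004  1.   ] centre [0.5903 0.0114 0.0498] bottom [0.5906 0.0115 0.0148]
turn/5deg to upright [-0.04  0.09  0.  ] shift to pad +3mm [-0.08  0.    0.07]
```

Call:
{"fn": "send_rows", "kwargs": {"commands": [[0, 0, -0.08, 0, 0, 0, 1], [0, 0, 0, 0, 0, 0, 1]]}}

```text
time: 14.12
ee_pos: [0.592, 0.0463, 0.036]
eef_rot: [0.631, 0.62, 0.336, -0.323]
ft_force: [-0.1, -0.4, -2.1]
width: 0.0438
```

```bash
python3 st.py; python3 plate.py|tail -2
```

```text
t 14.12 p [0.592  0.0463 0.036 ] x [0.004 0.565 0.825] y [ 1.    -0.022  0.01 ] z [ 0.024  0.824 -0.565] j [ 0.021  0.766  0.463  1.658 -1.157  1.548  0.957] w 0.0438 f [-0.1 -0.4 -2.1]
plate axis [-0.01  -0.006  1.   ] centre [0.591  0.0113 0.0494] bottom [0.5913 0.0115 0.0144]
turn/5deg to upright [-0.07  0.12  0.  ] shift to pad +3mm [-0.1   0.01  0.09]
```

Call:
{"fn": "send_rows", "kwargs": {"commands": [[-0.05, 0, -0.08, -0.07, 0.12, 0, 1], [0, 0, 0, 0, 0, 0, 1], [0, 0, 0, 0, 0, 0, -0.3], [0, 0, 0, 0, 0, 0, -0.3], [0, 0, 0, 0, 0, 0, -0.3], [0, 0, 0, 0, 0, 0, -0.3]]}}

```text
time: 14.62
ee_pos: [0.5923, 0.0468, 0.0347]
eef_rot: [0.633, 0.62, 0.333, -0.323]
ft_force: [-0.1, 0.3, -0.0]
width: 0.0557
```

```bash
python3 st.py;python3 - <<'E'
from h import *
cv2.imwrite("pics/s13.png",cv2.resize(r.camera("scene")[200:350,220:420],None,fx=4,fy=4))
cv2.imwrite("pics/w13.png",r.camera("wrist"))
E
```

```text
t 14.62 p [0.5923 0.0468 0.0347] x [0.011 0.57  0.822] y [ 1.    -0.023  0.003] z [ 0.02   0.822 -0.57 ] j [ 0.017  0.767  0.464  1.656 -1.154  1.546  0.948] w 0.0557 f [-0.1  0.3 -0. ]
```

View pics/s13.png

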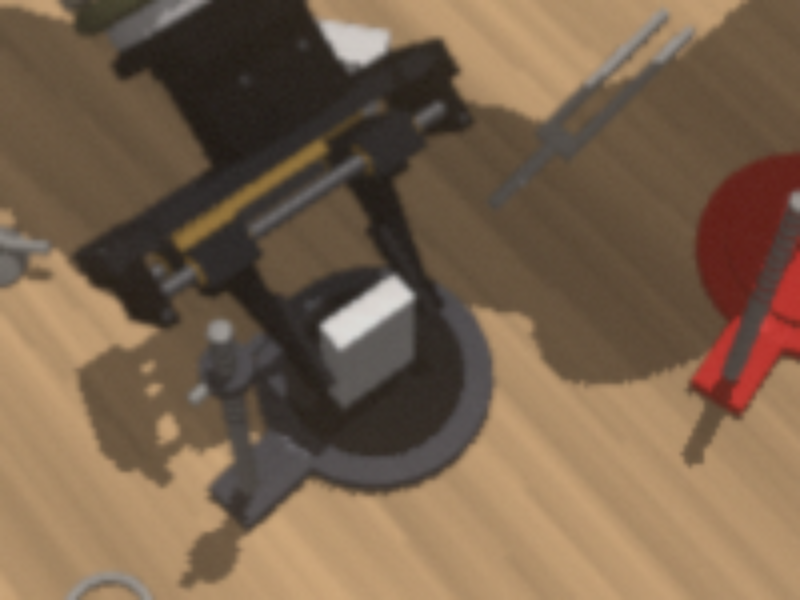

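View pics/w13.png

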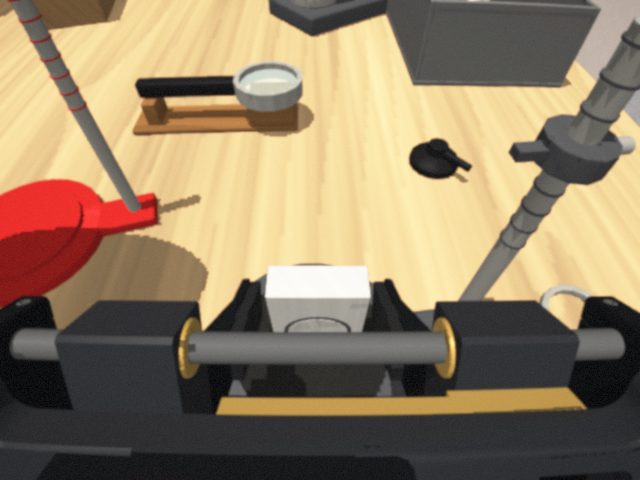

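Call:
{"fn": "send_rows", "kwargs": {"commands": [[0, 0, 0, 0, 0, 0, -0.5], [0, 0, 0, 0, 0, 0, -0.5], [0, -0.2, 0.14, 0, 0, 0, -0.5], [0, -0.4, 0.28, 0, 0, 0, -0.5], [0, -0.6, 0.42, 0, 0, 0, -0.5], [0, -0.6, 0.42, 0, 0, 0, -0.5], [0, -0.6, 0.6, 0, 0, 0, -0.5], [0, -0.5, 0.8, 0, 0, 0, -0.5]]}}

```text
time: 15.38
ee_pos: [0.5886, -0.0428, 0.1159]
eef_rot: [0.633, 0.619, 0.33, -0.327]
ft_force: [0.9, 0.1, -0.9]
width: 0.0651
```

```bash
python3 st.py;python3 - <<'E'
from h import *
cv2.imwrite("pics/s14.png",cv2.resize(r.camera("scene")[200:350,220:420],None,fx=4,fy=4))
s=r.read_state();cv2.imwrite("pics/w14.png",r.camera("wrist"));np.savez("w14.npz",**{k:np.array(v) for k,v in s.items()})
E
```

```text
t 15.38 p [ 0.5886 -0.0428  0.1159] x [0.015 0.568 0.823] y [ 1.    -0.019 -0.006] z [ 0.012  0.823 -0.568] j [ 0.121  0.734  0.527  1.516 -1.072  1.737  0.884] w 0.0651 f [ 0.9  0.1 -0.9]
```

View pics/s14.png

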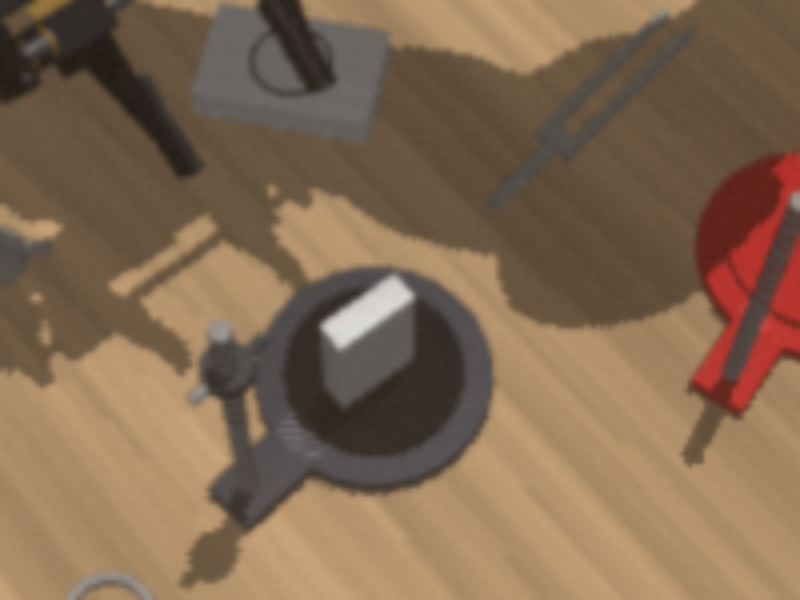

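View pics/w14.png

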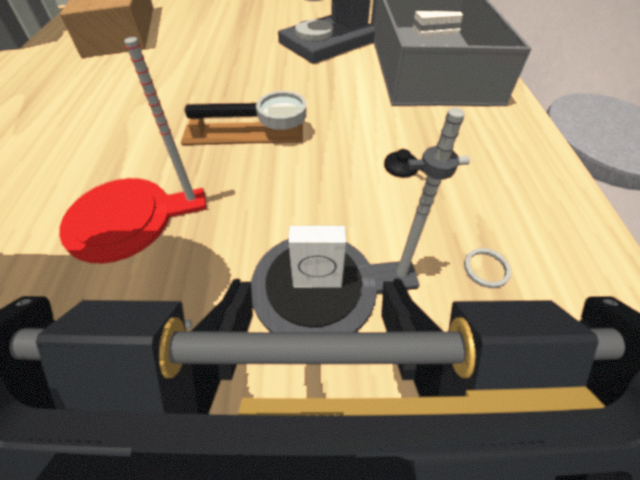

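```bash
python3 - <<'E'
from h import *
im=cv2.imread("pics/w14.png");cv2.imwrite("pics/w14c.png",cv2.resize(im[90:310,240:500],None,fx=3,fy=3,interpolation=cv2.INTER_CUBIC))
s=dict(np.load("w14.npz"))
def vert(o,d,a):
    A=np.c_[d,[0,0,-1]];x=np.linalg.lstsq(A,np.array([*a,0])-o,rcond=None)[0];P=o+d*x[0];return x[1],P
ax=(.672,.0205)
o,d=ray("wrist",[(441,163),(454,113),(403,276)],s)
for v in d:print("w",vert(o,v,ax))
o,d=ray("scene",[(276.2,291.2),(275,282.5)])
for v in d:print("s",vert(o,v,ax))
o,d=ray("top",[(297,157),(297,149)])
for v in d:print("t",vert(o,v,ax))
E
```

```text
w (np.float64(0.14557770181957544), array([0.67408995, 0.01949865, 0.1455777 ]))
w (np.float64(0.18279330701556623), array([0.6720316 , 0.0204853 , 0.18279331]))
w (np.float64(0.00451683854681302), array([0.67556558, 0.01875549, 0.00451684]))
s (np.float64(0.15295401127739894), array([0.67076019, 0.02112728, 0.15295401]))
s (np.float64(0.18618314288586826), array([0.6701519 , 0.0214402 , 0.18618314]))
t (np.float64(0.14597161198599626), array([0.67201815, 0.02042751, 0.14597161]))
t (np.float64(0.21119625942517947), array([0.67283809, 0.01696448, 0.21119626]))
```

View pics/w14c.png

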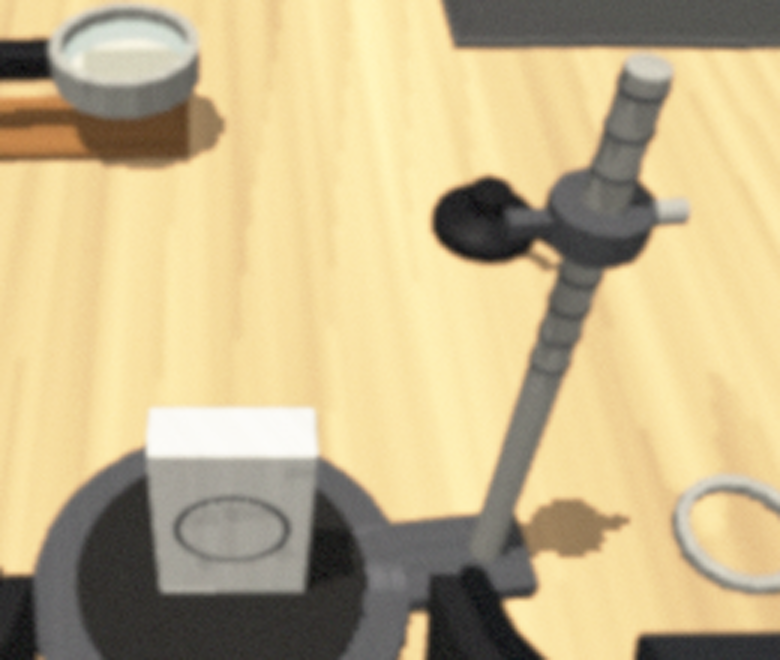

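Call:
{"fn": "send_rows", "kwargs": {"commands": [[0, -0.2, 0.8, -0.5, 0, 0, -0.5], [0, 0, 1, -1, 0, 0, -0.5], [-0.1, 0, 1, -1, 0, -0.5, -0.5], [-0.2, 0, 1, -1, 0, -0.5, -0.5], [-0.3, 0, 1, -1, 0, -0.5, -0.5], [-0.3, 0.2, 0.5, -1, 0, -0.5, -0.5], [-0.3, 0.4, 0.2, -1, 0, -0.5, -0.5], [-0.3, 0.6, 0, -1, 0.1, -0.5, -0.5], [-0.3, 0.8, 0, -1, 0.2, -0.5, -0.5], [-0.3, 0.9, 0, -1, 0.3, -0.5, -0.5]]}}

```text
time: 16.32
ee_pos: [0.5276, 0.0077, 0.2936]
eef_rot: [0.822, 0.563, 0.091, 0.003]
ft_force: [0.2, 0.3, -0.3]
width: 0.0655
```

```bash
python3 st.py; python3 tgt.py .472 .2545 .25 0 0
```

```text
t 16.32 p [0.5276 0.0077 0.2936] x [0.35  0.925 0.145] y [ 0.924 -0.367  0.107] z [ 0.153  0.096 -0.984] j [-0.603 -0.09   0.536  1.709 -0.041  1.351 -0.429] w 0.0655 f [ 0.2  0.3 -0.3]
shift/30mm [-1.85  8.23 -1.45] turn/5deg [  0.08   2.21 -13.72]
```

Call:
{"fn": "send_rows", "kwargs": {"commands": [[-0.2, 0.8, 0, 0, 0.3, -1, -0.7], [-0.2, 0.9, 0, 0, 0.3, -1, -0.7], [-0.2, 0.9, 0, 0, 0.3, -1, -0.7], [-0.2, 0.9, 0, 0, 0.3, -1, -0.7], [-0.2, 0.9, 0, 0, 0.3, -1, -0.7], [-0.2, 0.9, 0, 0, 0.3, -1, -0.7], [-0.2, 0.9, 0, 0, 0.2, -1, -0.7], [-0.2, 0.9, 0, 0, 0.1, -1, -0.7], [-0.1, 0.6, 0, 0, 0, -1, -0.7], [-0.1, 0.3, 0, 0, 0, -1, -0.7]]}}

```text
time: 17.15
ee_pos: [0.4674, 0.2597, 0.2998]
eef_rot: [0.99, 0.141, 0.01, -0.015]
ft_force: [-0.3, -0.6, 0.4]
width: 0.0739
```

```bash
python3 st.py; python3 tgt.py .472 .2545 .25 0 0
```

```text
t 17.15 p [0.4674 0.2597 0.2998] x [0.96  0.278 0.024] y [ 0.279 -0.96  -0.028] z [ 0.015  0.033 -0.999] j [-0.825  0.062  0.262  1.551 -0.036  1.5   -1.85 ] w 0.0739 f [-0.3 -0.6  0.4]
shift/30mm [ 0.15 -0.17 -1.66] turn/5deg [-0.35  0.23 -3.24]
```

Call:
{"fn": "send_rows", "kwargs": {"commands": [[0.05, -0.05, -0.4, -0.1, 0.1, -1, -0.7], [0.05, -0.05, -0.5, -0.1, 0.1, -1, -0.7], [0, 0, -0.4, -0.1, 0, -1, -0.7], [0, 0, 0, 0, 0, -0.2, -0.7]]}}

```text
time: 17.48
ee_pos: [0.4696, 0.2583, 0.2609]
eef_rot: [1.0, -0.006, 0.002, -0.002]
ft_force: [0.2, -0.6, -0.1]
width: 0.0738
```

```bash
python3 st.py; python3 tgt.py .472 .2545 .25 0 0; python3 - <<'E'
from h import *
s=r.read_state();cv2.imwrite("pics/w15.png",r.camera("wrist"));np.savez("w15.npz",**{k:np.array(v) for k,v in s.items()})
E
```

```text
t 17.48 p [0.4696 0.2583 0.2609] x [ 1.    -0.013  0.003] y [-0.013 -1.    -0.004] z [ 0.003  0.004 -1.   ] j [-0.837  0.094  0.271  1.598 -0.027  1.449 -2.148] w 0.0738 f [ 0.2 -0.6 -0.1]
shift/30mm [ 0.08 -0.13 -0.36] turn/5deg [-0.04  0.03  0.15]
```

View pics/w15.png

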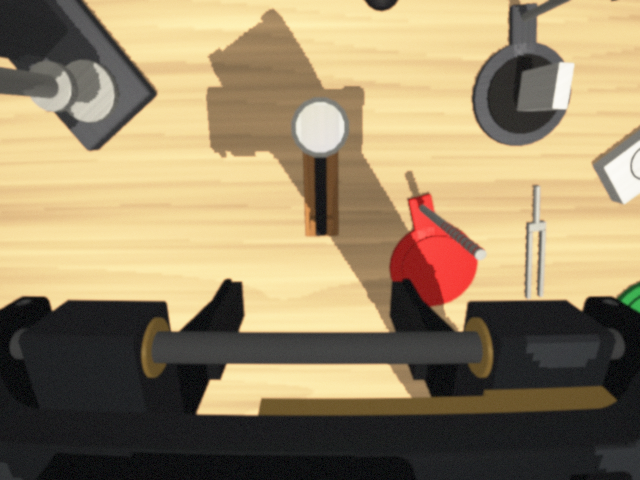

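```bash
python3 - <<'E'
from h import *
im=cv2.imread("pics/w15.png");s=dict(np.load("w15.npz"))
g=cv2.resize(im[90:250,280:360],None,fx=4,fy=4,interpolation=cv2.INTER_CUBIC);cv2.imwrite("pics/w15c.png",g)
m=np.zeros(im.shape[:2],np.uint8);sat=(im.astype(int).max(2)-im.min(2));m[90:162,285:355]=(sat[90:162,285:355]<35)*255
cs=max(cv2.findContours(m,0,1)[0],key=cv2.contourArea);print(cv2.minEnclosingCircle(cs))
e=cv2.minEnclosingCircle(cs)[0]
d=np.zeros_like(m);d[165:240,295:345]=(im[165:240,295:345].max(2)<60)*255
ys,xs=np.nonzero(d);print("handle x at rows",[(y,xs[ys==y].min(),xs[ys==y].max()) for y in (168,185,205,225)],ys.max())
rm=[y for y in (168,185,205,225)];cx=[(xs[ys==y].min()+xs[ys==y].max())/2 for y in rm]
print("ring",onz("wrist",[e],.046,s)); print("handle",onz("wrist",list(zip(cx,rm)),.046,s).round(4), "end",onz("wrist",[(cx[-1],ys.max()+.5)],.046,s))
E
```

```text
((320.0, 128.9140625), 32.4732780456543)
handle x at rows [(168, np.int64(315), np.int64(325)), (185, np.int64(315), np.int64(325)), (205, np.int64(315), np.int64(325)), (225, np.int64(317), np.int64(325))] 233
ring [[0.54927966 0.25467069 0.046     ]]
handle [[0.5064 0.2551 0.046 ]
 [0.487  0.2554 0.046 ]
 [0.4634 0.2556 0.046 ]
 [0.4392 0.2547 0.046 ]] end [[0.42858386 0.25480183 0.046     ]]
```

View pics/w15c.png

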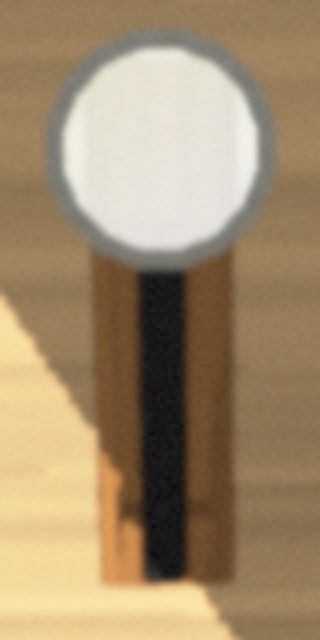

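Call:
{"fn": "send_rows", "kwargs": {"commands": [[0.05, -0.03, -0.6, 0, 0, 0.1, -0.3], [0.05, -0.03, -0.9, 0, 0, 0.05, -0.3], [0.05, -0.02, -1, 0, 0, 0, -0.3], [0.05, -0.02, -1, 0, 0, 0, -0.3], [0, 0, -1, 0, 0, 0, -0.3], [0, 0, -1, 0, 0, 0, -0.3], [0, 0, -0.8, 0, 0, 0, -0.3], [0, 0, -0.5, 0, 0, 0, -0.3], [0, 0, 0, 0, 0, 0, -0.3]]}}

```text
time: 18.28
ee_pos: [0.4822, 0.2522, 0.0624]
eef_rot: [1.0, 0.011, 0.009, -0.008]
ft_force: [-0.4, 0.2, -0.5]
width: 0.0566
```

```bash
python3 st.py; python3 tgt.py .477 .2552 -.005 0 0; python3 - <<'E'
from h import *
s=r.read_state();cv2.imwrite("pics/w16.png",r.camera("wrist"));np.savez("w16.npz",**{k:np.array(v) for k,v in s.items()})
E
```

```text
t 18.28 p [0.4822 0.2522 0.0624] x [1.    0.022 0.018] y [ 0.022 -1.    -0.016] z [ 0.017  0.016 -1.   ] j [-0.799  0.245  0.268  1.86  -0.081  1.023 -2.046] w 0.0566 f [-0.4  0.2 -0.5]
shift/30mm [-0.17  0.1  -2.25] turn/5deg [-0.18  0.2  -0.26]
```

View pics/w16.png

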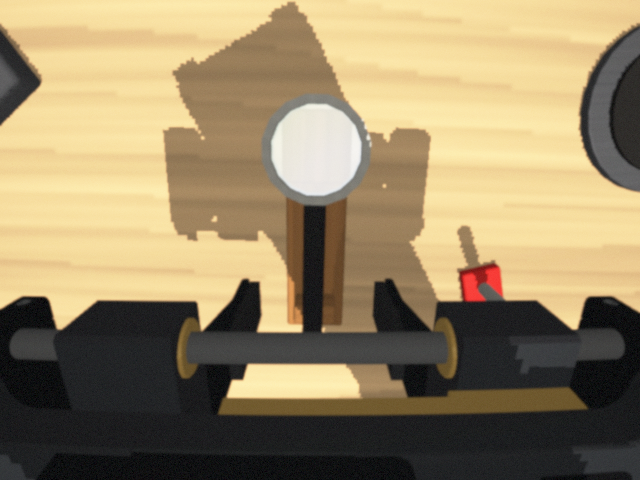

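```bash
python3 - <<'E'
from h import *
s=dict(np.load("w16.npz"));print(onz("wrist",[(316.5,150),(314,215),(313,300)],.046,s).round(4))
E
```

```text
[[0.5515 0.2543 0.046 ]
 [0.5126 0.255  0.046 ]
 [0.4551 0.2545 0.046 ]]
```

Call:
{"fn": "send_rows", "kwargs": {"commands": [[-0.08, 0.05, -0.6, -0.1, 0.1, -0.15, -0.3], [-0.08, 0.05, -0.8, -0.08, 0.1, -0.1, -0.3], [0, 0, -0.6, 0, 0, 0, -0.3], [0, 0, -0.15, 0, 0, 0, -0.3], [0, 0, 0, 0, 0, 0, -0.3]]}}

```text
time: 18.75
ee_pos: [0.4853, 0.2586, 0.0084]
eef_rot: [1.0, 0.002, 0.006, -0.005]
ft_force: [-0.8, 0.3, -0.2]
width: 0.0563
```

```bash
python3 st.py; python3 tgt.py .477 .2552 -.005 0 0; python3 - <<'E'
from h import *
s=r.read_state();cv2.imwrite("pics/w17.png",r.camera("wrist"));np.savez("w17.npz",**{k:np.array(v) for k,v in s.items()})
cv2.imwrite("pics/s17.png",cv2.resize(r.camera("scene")[280:430,350:550],None,fx=4,fy=4))
E
```

```text
t 18.75 p [0.4853 0.2586 0.0084] x [1.    0.004 0.013] y [ 0.004 -1.    -0.009] z [ 0.013  0.009 -1.   ] j [-0.794  0.333  0.258  1.88  -0.106  0.926 -2.054] w 0.0563 f [-0.8  0.3 -0.2]
shift/30mm [-0.28 -0.11 -0.45] turn/5deg [-0.11  0.14 -0.05]
```

View pics/w17.png

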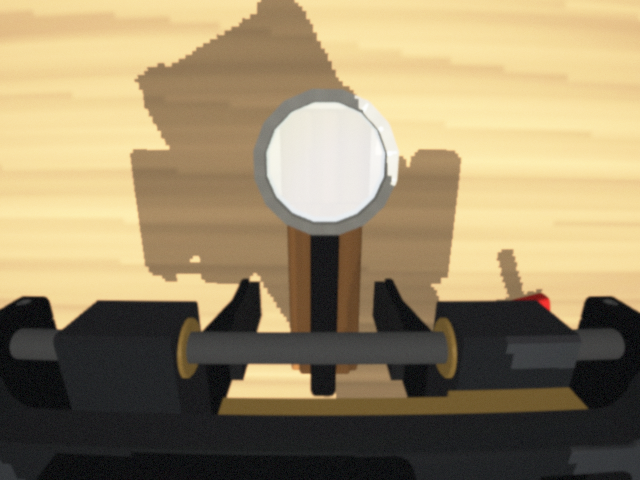

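View pics/s17.png

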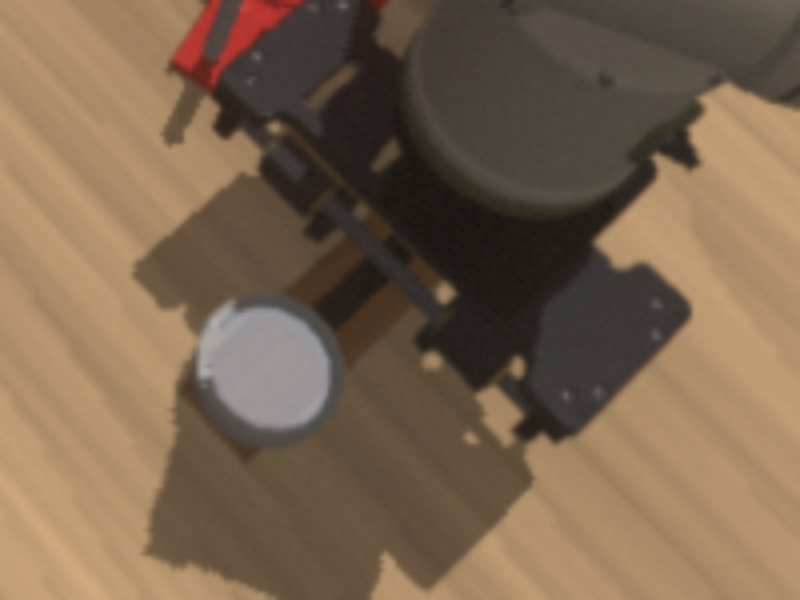

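Call:
{"fn": "send_rows", "kwargs": {"commands": [[-0.25, -0.1, -0.3, -0.1, 0.12, 0, -0.3], [-0.05, 0, -0.15, 0, 0, 0, -0.3], [0, 0, 0, 0, 0, 0, -0.3]]}}

```text
time: 19.1
ee_pos: [0.4782, 0.2566, -0.0014]
eef_rot: [1.0, 0.002, 0.003, -0.002]
ft_force: [0.2, 0.3, -0.7]
width: 0.0563
```

```bash
python3 st.py; python3 tgt.py .477 .2552 -.005 0 0
```

```text
t 19.1 p [ 0.4782  0.2566 -0.0014] x [1.    0.004 0.007] y [ 0.004 -1.    -0.004] z [ 0.007  0.004 -1.   ] j [-0.798  0.339  0.256  1.897 -0.107  0.911 -2.058] w 0.0563 f [ 0.2  0.3 -0.7]
shift/30mm [-0.04 -0.05 -0.12] turn/5deg [-0.05  0.08 -0.04]
```

Now I'll make a final small correction and close on the handle.

Call:
{"fn": "send_rows", "kwargs": {"commands": [[-0.04, -0.05, -0.13, -0.05, 0.08, 0, 0], [0, 0, 0, 0, 0, 0, 1], [0, 0, 0, 0, 0, 0, 1], [0, 0, 0, 0, 0, 0, 1], [0, 0, 0, 0, 0, 0, 1], [0, 0, 0, 0, 0, 0, 1], [0, 0, 0, 0, 0, 0, 1], [0, 0, 0, 0, 0, 0, 1], [0, 0, 0, 0, 0, 0, 1], [0, 0, 0, 0, 0, 0, 1]], "grip_force": 35}}

```text
time: 19.93
ee_pos: [0.4772, 0.2552, -0.0048]
eef_rot: [1.0, 0.002, -0.0, 0.0]
ft_force: [-0.7, -0.8, -0.2]
width: 0.0134
```

```bash
python3 st.py; python3 - <<'E'
from h import *
s=r.read_state();cv2.imwrite("pics/w18.png",r.camera("wrist"))
E
```

```text
t 19.93 p [ 0.4772  0.2552 -0.0048] x [ 1.     0.004 -0.   ] y [ 0.004 -1.     0.   ] z [-0. -0. -1.] j [-0.795  0.347  0.255  1.895 -0.109  0.913 -2.055] w 0.0134 f [-0.7 -0.8 -0.2]
```

View pics/w18.png

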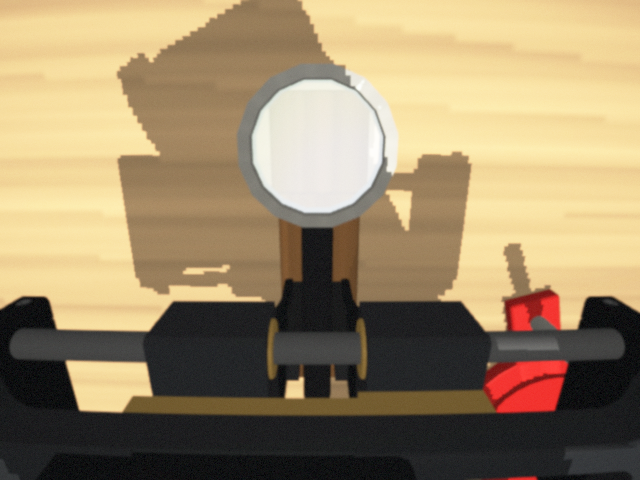

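Call:
{"fn": "send_rows", "kwargs": {"commands": [[0, 0, 0.3, 0, 0, 0, 1], [0, 0, 0.6, 0, 0, 0, 1], [0, 0, 0.9, 0, 0, 0, 1], [0, 0, 1, 0, 0, 0, 1], [0, 0, 1, 0, 0, 0, 1], [0, 0, 1, 0, 0, 0, 1], [0, 0, 0.6, 0, 0, 0, 1], [0, 0, 0.2, 0, 0, 0, 1]]}}

```text
time: 20.65
ee_pos: [0.4733, 0.2519, 0.1719]
eef_rot: [1.0, 0.001, -0.003, 0.002]
ft_force: [0.4, 1.4, -1.4]
width: 0.0133
```

```bash
python3 st.py; python3 - <<'E'
from h import *
s=r.read_state();cv2.imwrite("pics/w19.png",r.camera("wrist"));t=r.camera("top");cv2.imwrite("pics/t19.png",t)
cv2.imwrite("pics/t19c.png",cv2.resize(t[130:290,160:360],None,fx=4,fy=4))
s=dict(np.load("w14.npz"))
P=onz("wrist",np.array([(150,408),(316,408),(318,457),(148,457)])/3+[240,90],.084,s);print(P.round(4),P.mean(0))
E
```

```text
t 20.65 p [0.4733 0.2519 0.1719] x [ 1.     0.003 -0.005] y [ 0.003 -1.     0.004] z [-0.005 -0.004 -1.   ] j [-0.827  0.147  0.279  1.727 -0.041  1.28  -2.106] w 0.0133 f [ 0.4  1.4 -1.4]
[[0.5704 0.0185 0.084 ]
 [0.6139 0.0175 0.084 ]
 [0.6133 0.0015 0.084 ]
 [0.5702 0.0024 0.084 ]] [0.59194645 0.00999799 0.084     ]
```

View pics/t19c.png

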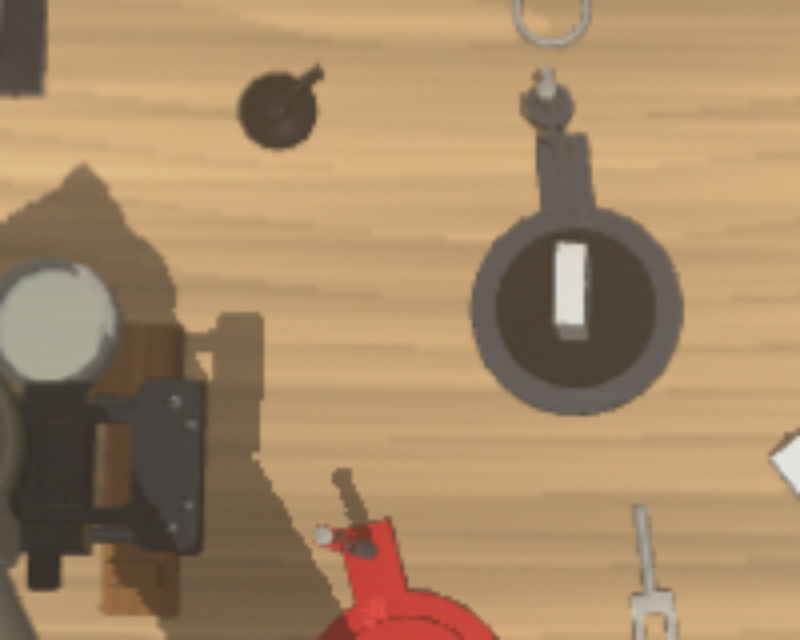

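View pics/w19.png

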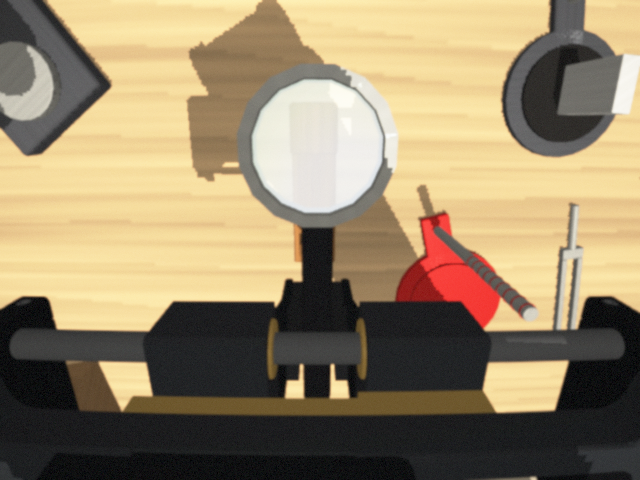

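Call:
{"fn": "send_rows", "kwargs": {"commands": [[0.2, 0, 0.6, 0, 0, 0, 1], [0.2, -0.3, 0.6, 0, 0, 0, 1], [0.2, -0.7, 0.3, 0, 0, 0, 1], [0.2, -0.8, 0, 0, 0, 0, 1], [0.2, -0.9, 0, 0, 0, 0, 1], [0.1, -0.9, 0, 0, 0, 0, 1], [0.1, -0.9, 0, 0, 0, 0, 1], [0.1, -0.9, 0, 0, 0, 0, 1], [0.1, -0.8, 0, 0, 0, 0, 1], [0, -0.6, 0, 0, 0, 0, 1]]}}

```text
time: 21.58
ee_pos: [0.506, 0.0418, 0.1976]
eef_rot: [1.0, 0.007, -0.015, 0.008]
ft_force: [-0.2, 0.1, -0.5]
width: 0.0135
```

```bash
python3 st.py; python3 tgt.py .5164 .0107 .105 0 0; python3 - <<'E'
from h import *
print("plate top cam",onz("top",[(302.75,200.75)],.084))
E
```

```text
t 21.58 p [0.506  0.0418 0.1976] x [ 0.999  0.014 -0.031] y [ 0.015 -1.     0.017] z [-0.03  -0.017 -0.999] j [-0.599  0.087  0.447  1.743 -0.026  1.353 -1.703] w 0.0135 f [-0.2  0.1 -0.5]
shift/30mm [ 0.35 -1.04 -3.09] turn/5deg [ 0.19 -0.35 -0.17]
plate top cam [[0.5914112  0.01007297 0.084     ]]
```

Call:
{"fn": "send_rows", "kwargs": {"commands": [[0.1, -0.4, -0.2, 0.1, -0.15, -0.1, 1], [0.1, -0.3, -0.4, 0.1, -0.15, -0.05, 1], [0.1, -0.2, -0.6, 0, -0.05, 0, 1], [0.05, -0.1, -0.6, 0, 0, 0, 1], [0, 0, -0.4, 0, 0, 0, 1], [0, 0, 0, 0, 0, 0, 1]]}}

```text
time: 22.08
ee_pos: [0.5107, 0.0022, 0.1188]
eef_rot: [1.0, -0.005, -0.006, 0.002]
ft_force: [-0.5, 0.1, -1.4]
width: 0.0136
```

```bash
python3 st.py; python3 tgt.py .5164 .0107 .105 0 0; python3 - <<'E'
from h import *
s=r.read_state();cv2.imwrite("pics/w20.png",r.camera("wrist"));np.savez("w20.npz",**{k:np.array(v) for k,v in s.items()})
c=r.camera("scene");cv2.imwrite("pics/s20f.png",c);cv2.imwrite("pics/s20.png",cv2.resize(c[220:370,220:420],None,fx=4,fy=4))
E
```

```text
t 22.08 p [0.5107 0.0022 0.1188] x [ 1.    -0.009 -0.012] y [-0.009 -1.     0.004] z [-0.012 -0.004 -1.   ] j [-0.539  0.143  0.483  1.861 -0.068  1.167 -1.612] w 0.0136 f [-0.5  0.1 -1.4]
shift/30mm [ 0.19  0.28 -0.46] turn/5deg [ 0.05 -0.14  0.11]
```

View pics/w20.png

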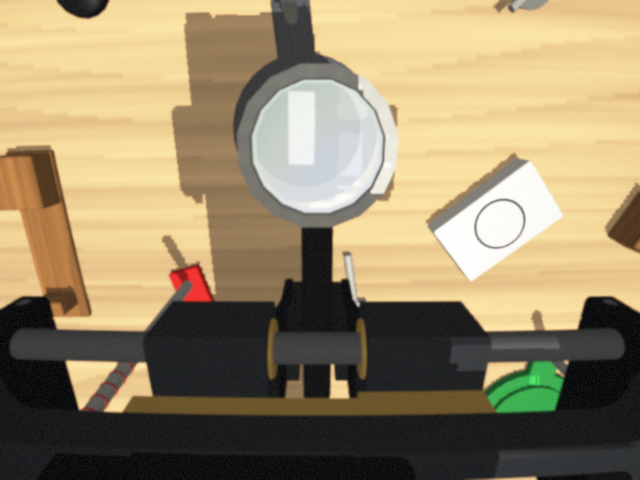

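View pics/s20.png

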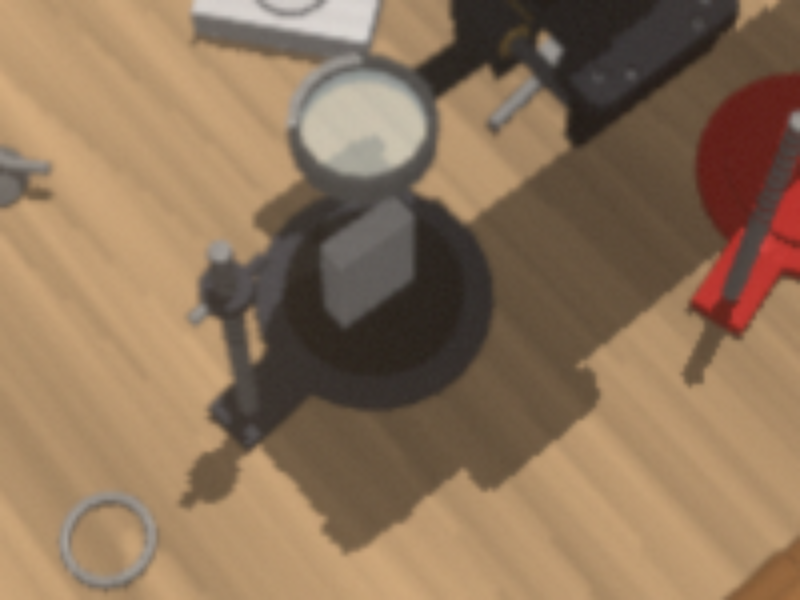

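Call:
{"fn": "send_rows", "kwargs": {"commands": [[0.19, 0.28, -0.3, 0.05, -0.14, 0.1, 1], [0, 0, -0.15, 0, 0, 0, 1], [0, 0, 0, 0, 0, 0, 1], [0, 0, 0, 0, 0, 0, 1]]}}

```text
time: 22.52
ee_pos: [0.5186, 0.0117, 0.1091]
eef_rot: [1.0, 0.001, 0.002, -0.0]
ft_force: [-0.3, 1.0, -1.1]
width: 0.0136
```

```bash
python3 st.py; python3 tgt.py .5164 .0107 .105 0 0; python3 - <<'E'
from h import *
s=r.read_state();R=Ro.from_quat(s["eef_rot"]).as_matrix()
cv2.imwrite("pics/w21.png",r.camera("wrist"));np.savez("w21.npz",**{k:np.array(v) for k,v in s.items()})
c=r.camera("scene");cv2.imwrite("pics/s21f.png",c);cv2.imwrite("pics/s21.png",cv2.resize(c[230:330,245:365],None,fx=6,fy=6,interpolation=cv2.INTER_CUBIC))
t=r.camera("top");cv2.imwrite("pics/t21.png",cv2.resize(t[130:250,240:380],None,fx=5,fy=5))
L=s["ee_pos"]+R@[.0746,.0007,-.0428];print("lens",L.round(4),proj("scene",[L,[.672,.0205,.148],[.672,.0205,.185]]).round(1),proj("top",[L]).round(1))
E
```

```text
t 22.52 p [0.5186 0.0117 0.1091] x [1.    0.001 0.004] y [ 0.001 -1.    -0.001] z [ 0.004  0.001 -1.   ] j [-0.544  0.157  0.476  1.868 -0.08   1.131 -1.609] w 0.0136 f [-0.3  1.  -1.1]
shift/30mm [-0.07 -0.03 -0.14] turn/5deg [-0.01  0.05 -0.01]
lens [0.593  0.011  0.1522] [[309.1 261. ]
 [275.6 292.6]
 [273.8 283.1]] [[300.8 194.8]]
```

View pics/s21.png

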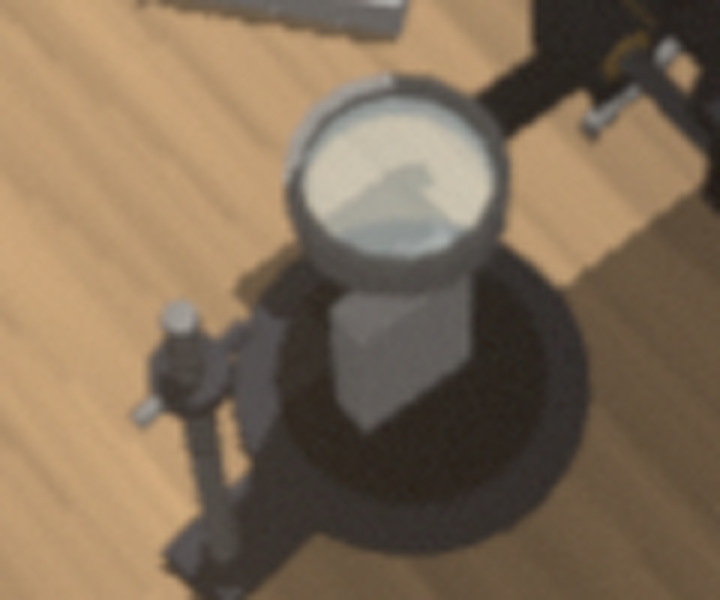

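View pics/w21.png

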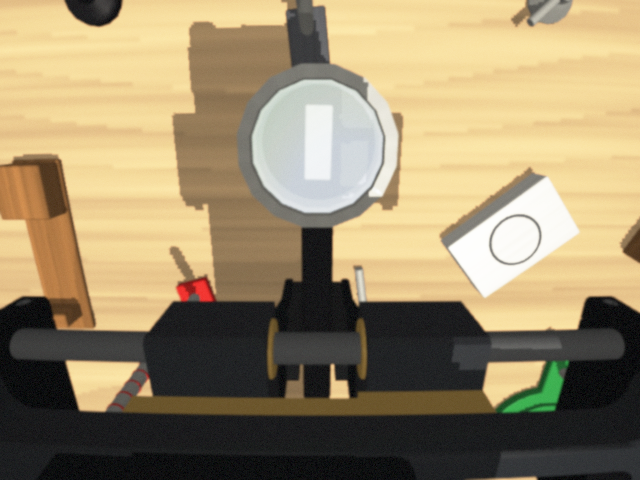

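View pics/t21.png

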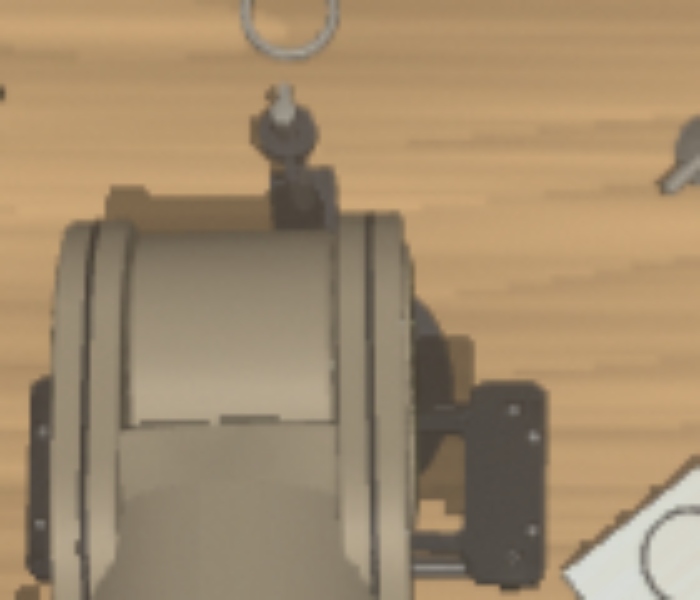

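```bash
python3 - <<'E'
from h import *
s=dict(np.load("w21.npz"))
print("plate top",onz("wrist",[(318.5,142)],.084,s),"ring top",onz("wrist",[(318,145)],.160,s), "ring r",(onz("wrist",[(239,145),(397,145)],.160,s)))
# collar height by wrist ray vs earlier images already; plate lateral
E
```

```text
plate top [[0.59196836 0.01087406 0.084     ]] ring top [[0.59378396 0.01134747 0.16      ]] ring r [[ 0.59387282  0.04281077  0.16      ]
 [ 0.59389431 -0.02010596  0.16      ]]
```

Call:
{"fn": "send_rows", "kwargs": {"commands": [[-0.05, -0.03, -0.11, 0, 0.05, 0, 1], [0, 0, 0, 0, 0, 0, 1], [0, 0, 0, 0, 0, 0, 1]]}}

```text
time: 22.92
ee_pos: [0.5175, 0.0101, 0.1066]
eef_rot: [1.0, 0.0, 0.001, -0.001]
ft_force: [-0.5, -0.3, -2.1]
width: 0.014
```

```bash
python3 st.py
```

```text
t 22.92 p [0.5175 0.0101 0.1066] x [1.    0.    0.001] y [ 0.    -1.    -0.001] z [ 0.001  0.001 -1.   ] j [-0.541  0.16   0.477  1.87  -0.082  1.129 -1.605] w 0.014 f [-0.5 -0.3 -2.1]
```

Call:
{"fn": "send_rows", "kwargs": {"commands": [[0, 0, 0, 0, 0, 0, 1], [0, 0, 0, 0, 0, 0, 1], [0, 0, 0, 0, 0, 0, 1], [0, 0, 0, 0, 0, 0, 1]]}}

```text
time: 23.25
ee_pos: [0.5175, 0.0098, 0.1067]
eef_rot: [1.0, -0.0, 0.001, -0.001]
ft_force: [0.3, -0.4, -1.4]
width: 0.0136
```

```bash
python3 st.py; python3 - <<'E'
from h import *
s=r.read_state();R=Ro.from_quat(s["eef_rot"]).as_matrix();print(s["joint_vel"].round(4))
c=r.camera("scene");cv2.imwrite("pics/s22.png",cv2.resize(c[230:330,245:365],None,fx=6,fy=6,interpolation=cv2.INTER_CUBIC))
L=s["ee_pos"]+R@[.0746,.0007,-.0428];print("lens",L.round(4))
# same-image height comparison: vertical-line heights of lens and collar
def vert(px,a):
    o,d=ray("scene",[px]);A=np.c_[d[0],[0,0,-1]];return np.linalg.lstsq(A,np.array([*a,0])-o,rcond=None)[0][1]
E
```

```text
t 23.25 p [0.5175 0.0098 0.1067] x [ 1.    -0.     0.001] y [-0.    -1.    -0.001] z [ 0.001  0.001 -1.   ] j [-0.541  0.16   0.477  1.87  -0.082  1.129 -1.605] w 0.0136 f [ 0.3 -0.4 -1.4]
[ 0.0006  0.0013 -0.0022  0.0015 -0.0017  0.0004 -0.0014]
lens [0.5921 0.0091 0.1496]
```

View pics/s22.png

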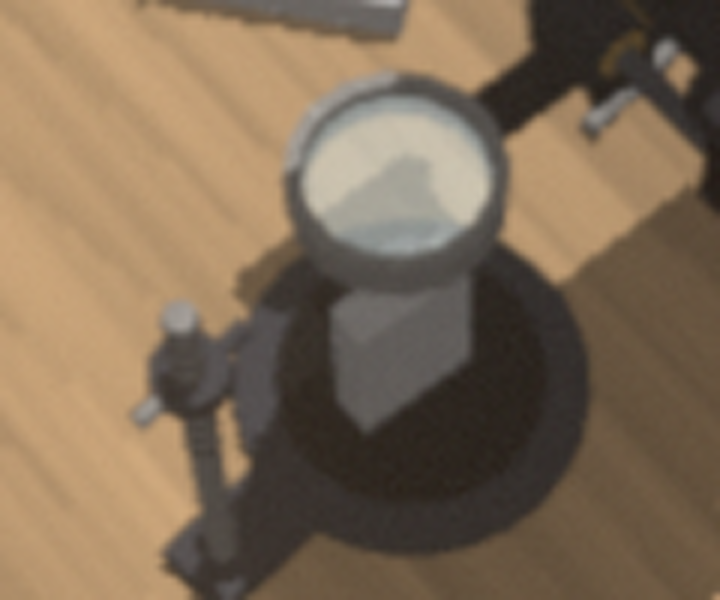

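```bash
python3 -c "
from bench import r
print(r.close_job())"
```

```text
the job is handed in; nothing more can be done
None
```

The plate is standing upright on the rubber pad, released, and I handed the job in at about 23 s with the loupe held still over its upper end. `close_job` gave no verdict, so everything below is my own measurement.

**What I did:** I gripped the plate across its sides with the tool leaning 35°, turned it upright and set it on the pad. I then lifted the loupe by its handle and held it level over the plate.

**Last checks:**

| Check | Measured | Limit |
|---|---|---|
| Plate centre from pad centre | about 3.5 mm | 32 mm |
| Lens from plate centre, sideways | about 1–2 mm | 15 mm |
| Lens height | about 0.150 m | within 8 mm of the collar |
| Collar height, by view | 0.146–0.153 m (best estimate 0.148–0.149 m) | – |
| Tool tilt while holding the loupe | about 0.001 rad | 0.12 rad (lens) |
| Arm joint speeds | about 0.002 rad/s or less | loupe below 0.02 m/s |

The grip opening was 13.6 mm on the 14 mm handle. I saw no contact between the loupe and the plate, post or collar. The other objects I could see in the last pictures looked unmoved, but I did not measure them.

**What failed or disagreed:**
- **First grasp missed:** the jaws closed just above the plate without moving it. The visible fingertips end about 26 mm short of the reported TCP, contrary to the description. I took the grasp point as 45 mm behind the TCP from then on, and both later grasps held.
- **Plate contact with the pad:** the force reading never showed it clearly. I judged it from the height no longer dropping and from the pictures.
- **Collar height:** the camera views differ by about 7 mm. All of them fall within the 8 mm limit around the lens height.

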